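Batch-test used power adapters in the clamp dock

ROBOT

A 6-joint arm with a two-finger parallel gripper is mounted at the origin on the work surface. World frame = base frame: x ahead of the robot, y to its left, z up, the work surface at z = 0. Lengths are in m, angles in degrees, forces in N, time in s.
With the tool pointing down it reaches from about 0.25 to 0.725 m from the base axis. Payload 9.7 kg.
Tool frame: the origin (TCP) lies midway between the tips of the shut fingers; the grasp point (between the pads) lies 19 mm behind it; z points along the fingers, y is the line along which they close (so a half turn about z gives the same grasp; the last joint's range is limited). The gripper opens to 85 mm and grips with 20 to 120 N. Pads are 22 mm wide; open, the fingers measure 114 mm over their backs; the gripper's body (76 mm by 85 mm) begins 54 mm behind the grasp point. The pads swing forward as they close: fully open they stand 13 mm farther back than shut.
Start: joints at [-63.083, 4.979, 10.078, 95.1, 0, 90], TCP at [0.249, -0.49, 0.195] pointing down, gripper open.
Joint ranges: [-179.16, 179.16], [-48.56, 103.87], [-65.8, 70.77], [-126.05, 130.52], [-82.76, 87.17], [-180, 180]. Speed limits (degrees/s): [127.2, 127.2, 147.25, 180, 180, 180].

INTERFACE

Orientations are given as [roll, pitch, yaw] about the fixed x, y, z axes, in that order (R = Rz(yaw) Ry(pitch) Rx(roll)).
In Python, from workcell import readout, imaging, bot, spotter gives the robot as it stands.
- The arm moves only by the shell command python3 -m jog 'ROWS' [FORCE]. ROWS is JSON, a list of rows, each an object with "rotation": the turn, a rotation vector about the world's x, y, z in degrees, a list of three; "translation": the shift along the world's x, y, z in mm, a list of three; "grip": the finger opening in mm, from 0 to 85.4. In form: [{"rotation": [wx, wy, wz], "translation": [dx, dy, dz], "grip": grip}, ...]. A call has 1 to 20 rows; each row is the pose to reach, as a shift and turn from the pose commanded when the call began; what a row does not reach only later rows make up. A row lasts 1/10 s, in which the tool goes at most 50 mm and 8.59 degrees, less where a joint would pass 70% of its speed; a pose out of reach is approached as far as the arm can. A call with a gripper value outside its range is refused whole. The fingers move at their own pace and stop on an object; FORCE is the grip in N (left out, the last holds). Time passes only in rows, so rows that repeat a pose let the fingers close. It gives the time, the measured TCP pose, the force, the opening and the grip force at its end, in the units of the state.
- readout.get_obs(): the state, without advancing time (a new reading comes with each control period).
- imaging.camera(name): name is "scene" or "top"; returns (picture, depth): 384x512x3 uint8, red, green, blue; 384x512 float32, m along the optical axis (not along the pixel's ray), 0 where there is no reading.
- imaging.camera_info(name): a dict with "vertical_fov" (degrees; the focal length in pixels is half the picture's height over the tangent of half this angle, whatever the lens; pixels are square), "cx", "cy" (the principal point, pixels), "extrinsics" (4x4, takes a point from camera to world coordinates). Camera axes: x right, y down, z forward; pixel columns grow to the right and rows downward; lengths in m; the calibration is good to about 2 mm. A picture is of the moment at which its call begins. camera_info takes no time and is no camera call.
- bot.job_done(): hands the job in; it is judged then, once.
Trained networks look in the newest picture that a camera, given by its name, has taken for a name from the list of things; names that differ only in an ending like _2 or _b are one class to them, and where a whole thing is asked for, a point or a joint stands for the part that bears it (a point fixed in the world has none). Each returns a list of dicts, best first, with "confidence" (0 to 1); they miss things now and then, are a little off and sometimes report something else, mostly with a low value. They report only what shows in the picture. A call takes as long as a camera call. They do not tell look-alikes from the thing itself.
- spotter.spot_in(camera, target): "box" ([centre column, centre row, width, height] in pixels, round what is visible of it).
- spotter.mark_of(camera, target): "uv" ([column, row] in pixels: a listed point, or the origin of a listed thing).
The state is a dict: "time": time; "q": joint angles; "qd": joint speeds; "joint_efforts": joint torques, N m; "ee_pos": TCP position; "tcp_rot": TCP orientation; "wrist_force": force on the tool from outside, world axes, zero at the start; "torque": the same for the moment, N m; "opening": finger opening in m; "grasp_force": force on a finger pad.
Only numpy, scipy, OpenCV 4.12 (cv2) and the standard library are available. Lean on these libraries where they do the work, as an engineer would, in place of code of your own. Each camera call takes 0.05 s, during which the arm holds its last target. There are 200 camera calls.

TASK

Test the used power adapters standing on the counter: swing the work lamp clear of the test dock, plug every adapter fully home in a socket (any socket will do), and flip the toggle clamp over centre so that it locks down on them all at once for at least a second. Then throw the clamp fully open again, unplug the adapters and put them all in the wire basket, and swing the lamp back over the middle of the dock. Leave the other things on the counter where they are.

Things in the scene. Friction and masses are not known exactly. Their poses are not given: they have to be found in the camera images.
- dock: adapter test dock, fixed, turned a little. Origin on the counter; x runs along the socket row (away from the robot), y across it towards the clamp, z up. Socket block 230 (x) by 70 (y) mm, top 30 mm up, centred at y -50 mm; clamp stand plates to 101 mm up at y +50 mm; lamp post 22 mm thick, 250 mm tall at x +200, y -30 mm
- dock_center (a point): middle of the dock, at dock x 0, y -30 mm, 30 mm up: the spot the lamp lights when it is over the dock
- clamp_pivot (a point): pivot axis of the clamp (parallel to the dock's x), 85 mm up at dock x 0, y +50 mm
- clamp (a joint): toggle clamp (an L: arm with crossbar, and a handle) turning about the pivot (rad): 0 = open, against its stop, about 1.82 = shut on adapters, pads pressing about 3 to 4 N on each; 1.88 = stop. A spring drives it to the nearer end: dead centre is at about 0.92, with up to 10 N at the T-grip before it, after which it pulls itself on. It cannot rest in between
- clamp_knob (a point): centre of the red T-grip (lying along the dock's x, 36 mm long, 24 mm thick) on the clamp's handle (12 mm rod), 105 mm from the pivot. At joint value q it is at dock y = 50 + 105 sin(1.48 - q), height 85 + 105 cos(1.48 - q) mm: level and outwards when open, upright and leaning a little over the sockets when shut. Can be pinched along the dock's x, or pushed, along its arc
- clamp_bar: the clamp's 175 mm steel crossbar, origin at its middle (along the dock's x), 100 mm from the pivot, sprung, with three black rubber pads, one per socket. Open, it stands 182 mm up at dock y +76 mm (top about 195 mm); shut, it lies level over the socket row. At joint value q it is at dock y = 50 + 100 sin(0.26 - q), height 85 + 100 cos(0.26 - q) mm
- lamp (a joint): swing of the work lamp's arm about the vertical hinge axis of its post, dock x +200, y -30 mm (rad): 0 = head straight over the dock's middle, positive = swung towards dock -y, away from the clamp; stops at -0.3 and 1.6; starts -0.2 to 0.2. About 2 N at the grip; stays where it is left. At 1.3 it is well out of the way
- lamp_head (a point): centre of the round white lamp head, 90 mm across, 26 mm thick (244 to 270 mm up), 200 mm from the hinge
- lamp_grip (a point): the orange upright grip peg on the lamp arm, 18 mm thick, 36 mm tall (270 to 306 mm up), 150 mm from the hinge; this point is 290 mm up, on its axis. The white arm below it is 14 mm wide
- basket: steel wire basket for tested adapters, fixed: 250 (x) by 180 (y) mm, walls 50 mm high, 4 mm thick, floor 4 mm. Origin: centre of its underside
- socket0 (a point): centre of the mouth of socket 0 (dock x -72, y -50 mm, 30 mm up): hole 29 (dock x) by 41 mm (dock y), 15 mm deep. A plugged-in adapter rests with its housing on the block, origin 13 mm below this point, its x along the dock's x (either way round). Sockets are 72 mm apart, so fingers fit beside a housing only along the dock's x
- socket1 (a point): centre of the mouth of socket 1 (dock x 0, y -50 mm, 30 mm up): hole 29 (dock x) by 41 mm (dock y), 15 mm deep. A plugged-in adapter rests with its housing on the block, origin 13 mm below this point, its x along the dock's x (either way round). Sockets are 72 mm apart, so fingers fit beside a housing only along the dock's x
- socket2 (a point): centre of the mouth of socket 2 (dock x 72, y -50 mm, 30 mm up): hole 29 (dock x) by 41 mm (dock y), 15 mm deep. A plugged-in adapter rests with its housing on the block, origin 13 mm below this point, its x along the dock's x (either way round). Sockets are 72 mm apart, so fingers fit beside a housing only along the dock's x
- adapter0: power adapter block, may be absent: black housing 34 (its x) by 46 (its y) by 28 mm high, with an orange plug block under it 26 (x) by 38 (y) by 13 mm high. About 0.15 kg. Starts standing on its plug, 41 mm high overall. Origin: centre of the plug's underside; z up. Alike after half a turn about z. Grip it across the 34 mm (along its x)
- adapter1: power adapter block, may be absent: black housing 34 (its x) by 46 (its y) by 28 mm high, with an orange plug block under it 26 (x) by 38 (y) by 13 mm high. About 0.15 kg. Starts standing on its plug, 41 mm high overall. Origin: centre of the plug's underside; z up. Alike after half a turn about z. Grip it across the 34 mm (along its x)
- adapter2: power adapter block, may be absent: grey housing 34 (its x) by 46 (its y) by 28 mm high, with an orange plug block under it 26 (x) by 38 (y) by 13 mm high. About 0.15 kg. Starts standing on its plug, 41 mm high overall. Origin: centre of the plug's underside; z up. Alike after half a turn about z. Grip it across the 34 mm (along its x)
- adapter3: power adapter block, may be absent: white housing 34 (its x) by 46 (its y) by 28 mm high, with an orange plug block under it 26 (x) by 38 (y) by 13 mm high. About 0.15 kg. Starts standing on its plug, 41 mm high overall. Origin: centre of the plug's underside; z up. Alike after half a turn about z. Grip it across the 34 mm (along its x)
- jar: bystander: amber glass jar with steel cap, 52 mm across, 75 mm tall; origin at its underside
- tape: bystander: blue roll of tape lying flat, 84 mm across, 24 mm high; origin at its underside
- screwdriver: bystander: screwdriver with yellow handle, 170 mm; origin at its underside
- tape_measure: bystander: yellow tape measure, 60 by 30 by 55 mm; origin at its underside
- carton: bystander: cardboard carton, 70 by 70 by 50 mm; origin at its underside
Not all that is in view belongs to the job. What is shaped like the adapter1 but green is not meant.

How it is judged (in metres and radians):
On the way, in this order (a step that is already met when the one before it is completed fails the run):
1. the lamp is swung clear of the dock (head more than 150 mm aside from the dock's middle) (horizontal distance between lamp_head and dock_center above 0.15 m), for 0.2 s.
2. every adapter is plugged fully home (within 2 mm) in a socket (z of adapter0 in the frame of dock between 0.01 and 0.019 m and y of adapter0 in the frame of dock between -0.056 and -0.044 m and x of adapter0 in the frame of dock between -0.08 and 0.08 m and angle between each of adapter0, adapter1, adapter2, adapter3's own z axis and vertical below 0.1 rad and z of adapter1 in the frame of dock between 0.01 and 0.019 m and y of adapter1 in the frame of dock between -0.056 and -0.044 m and x of adapter1 in the frame of dock between -0.08 and 0.08 m and z of adapter2 in the frame of dock between 0.01 and 0.019 m and y of adapter2 in the frame of dock between -0.056 and -0.044 m and x of adapter2 in the frame of dock between -0.08 and 0.08 m and z of adapter3 in the frame of dock between 0.01 and 0.019 m and y of adapter3 in the frame of dock between -0.056 and -0.044 m and x of adapter3 in the frame of dock between -0.08 and 0.08 m), for 0.2 s.
3. the clamp is shut past dead centre (beyond 1.7 rad) and presses on every plugged-in adapter (all of step 2 and value of joint clamp above 1.7 rad and contact force between clamp_bar and adapter0 above 0.7 N and contact force between clamp_bar and adapter1 above 0.7 N and contact force between clamp_bar and adapter2 above 0.7 N and contact force between clamp_bar and adapter3 above 0.7 N), for 0.6 s.
4. the clamp is thrown open again (below 0.25 rad) (value of joint clamp below 0.25 rad), for 0.2 s.
At the end, for the whole second after the job is handed in: every adapter lies at rest in the basket (origin inside its walls, less than 45 mm above its underside), the clamp is open (below 0.25 rad) and the lamp head is back over the dock, within 55 mm of its middle (x of adapter0 in the frame of basket between -0.12 and 0.12 m and y of adapter0 in the frame of basket between -0.085 and 0.085 m and z of each of adapter0, adapter1, adapter2, adapter3 in the frame of basket below 0.045 m and linear speed of each of adapter0, adapter1, adapter2, adapter3 below 0.03 m/s and x of adapter1 in the frame of basket between -0.12 and 0.12 m and y of adapter1 in the frame of basket between -0.085 and 0.085 m and x of adapter2 in the frame of basket between -0.12 and 0.12 m and y of adapter2 in the frame of basket between -0.085 and 0.085 m and x of adapter3 in the frame of basket between -0.12 and 0.12 m and y of adapter3 in the frame of basket between -0.085 and 0.085 m and value of joint clamp below 0.25 rad and horizontal distance between lamp_head and dock_center below 0.055 m); the robot touches nothing.
It fails at once if a bystander is moved more than 50 mm (distance of any of jar, tape, screwdriver, tape_measure, carton from where it was at the start of the episode above 0.05 m).
Of adapter0, adapter1, adapter2, adapter3 only 2 to 3 are there at a start; the rules pass over those that are not, and their reading is None.
At some moment in a run one of adapter0, adapter1, adapter2, adapter3 may be knocked a few centimetres aside while the robot is not near it.
It also fails if it takes over 210 s, if anything falls off the work surface, if the arm or the gripper's body presses on something with over 40 N, if the wrist force passes 120 N, or if a joint passes its speed limit or range.

## Working session

There is one attempt and no reset: what is moved stays moved. The work goes in short steps, Python scripts to look and compute and a shell command to move; the robot and the scene stay as the last step left them, time stands still between calls to the robot, and variables do not carry over. Pictures are saved under pics/ and viewed, at most 14 in all, crops included, and the job is handed in when it is done.

```bash
mkdir -p pics; ls
cat > h.py <<'E'
import numpy as np, cv2
from workcell import readout, imaging, bot, spotter
def info(c):
    i=imaging.camera_info(c); f=192/np.tan(np.radians(i["vertical_fov"]/2)); return f,i["cx"],i["cy"],np.array(i["extrinsics"])
def cloud(c,d):
    f,cx,cy,T=info(c); v,u=np.mgrid[:384,:512]
    P=np.stack([(u-cx)/f*d,(v-cy)/f*d,d],-1)
    W=P@T[:3,:3].T+T[:3,3]; W[d==0]=np.nan; return W
def ray(c,uv,z):
    f,cx,cy,T=info(c); r=T[:3,:3]@np.array([(uv[0]-cx)/f,(uv[1]-cy)/f,1]); o=T[:3,3]
    return o+r*(z-o[2])/r[2]
def proj(c,p):
    f,cx,cy,T=info(c); q=T[:3,:3].T@(np.array(p)-T[:3,3]); return f*q[0]/q[2]+cx,f*q[1]/q[2]+cy
def save(n,im): cv2.imwrite("pics/"+n,im[...,::-1])
E
python3 - <<'E'
from h import *
np.set_printoptions(precision=3,suppress=True)
print(readout.get_obs())
for c in("top","scene"):
    im,d=imaging.camera(c); save(c+"0.png",im); np.save(c+"0.npy",cloud(c,d)); print(c,info(c))
W=np.load("top0.npy")
Z=dict(dock_center=.03,clamp_pivot=.085,clamp_knob=.094,clamp_bar=.182,lamp_head=.257,lamp_grip=.29,basket=0,socket0=.03,socket1=.03,socket2=.03,adapter0=0,adapter1=0,adapter2=0,adapter3=0,jar=0,tape=0,screwdriver=0,tape_measure=0,carton=0)
for n,z in Z.items():
    print(n,[(round(m["confidence"],2),np.round(m["uv"]),ray("top",m["uv"],z)[:2]) for m in spotter.mark_of("top",n)[:4]])
E
```

```text
pics
{'time': 0.0, 'q': array([-63.082,   5.011,  10.033,  95.099,  -0.001,  90.   ]), 'qd': array([-0.015,  0.007, -0.028,  0.049,  0.064,  0.056]), 'joint_efforts': array([  0.001, -52.038,  46.481,   0.016,   0.   ,  -0.   ]), 'ee_pos': array([ 0.249, -0.49 ,  0.194]), 'tcp_rot': array([-179.923,    0.001,   26.918]), 'wrist_force': array([-0.263, -0.575, -0.031]), 'torque': array([-0.032, -0.005,  0.033]), 'grasp_force': 0.0, 'opening': 0.08516734232446542}
top (np.float64(365.09282647179714), 252.32785244278074, 189.4531137638462, array([[ 0.016, -0.988,  0.152,  0.362],
       [-1.   , -0.018, -0.01 , -0.021],
       [ 0.012, -0.152, -0.988,  1.38 ],
       [ 0.   ,  0.   ,  0.   ,  1.   ]]))
scene (np.float64(378.6942274676865), 255.63879081401168, 195.8777523660965, array([[ 0.848,  0.443, -0.289,  0.835],
       [ 0.529, -0.695,  0.486, -0.512],
       [ 0.015, -0.566, -0.825,  1.039],
       [ 0.   ,  0.   ,  0.   ,  1.   ]]))
dock_center [(0.64, array([252., 207.]), array([ 0.504, -0.032]))]
clamp_pivot [(0.83, array([228., 204.]), array([0.508, 0.052]))]
clamp_knob [(0.55
[... 1963 characters left out ...]
0.311, -0.324])), (0.41, array([297., 212.]), array([ 0.489, -0.205]))]
jar [(0.69, array([143., 216.]), array([0.467, 0.377])), (0.45, array([346., 180.]), array([ 0.616, -0.394]))]
tape [(0.49, array([293., 177.]), array([ 0.626, -0.191])), (0.34, array([323., 236.]), array([ 0.402, -0.305]))]
screwdriver [(0.57, array([254., 222.]), array([ 0.449, -0.045])), (0.54, array([202., 201.]), array([0.525, 0.155])), (0.45, array([315., 181.]), array([ 0.611, -0.275]))]
tape_measure [(0.5, array([192., 165.]), array([0.667, 0.201]))]
carton [(0.97, array([358., 220.]), array([ 0.465, -0.438])), (0.45, array([222., 201.]), array([0.528, 0.081])), (0.19, array([203., 202.]), array([0.523, 0.152]))]
```

Run:
```python
from h import *
im=cv2.imread("pics/top0.png")[120:320,110:400]; cv2.imwrite("pics/top0c.png",cv2.resize(im,None,fx=2.75,fy=2.75,interpolation=cv2.INTER_CUBIC))
```

```text
(no output)
```

View pics/top0c.png

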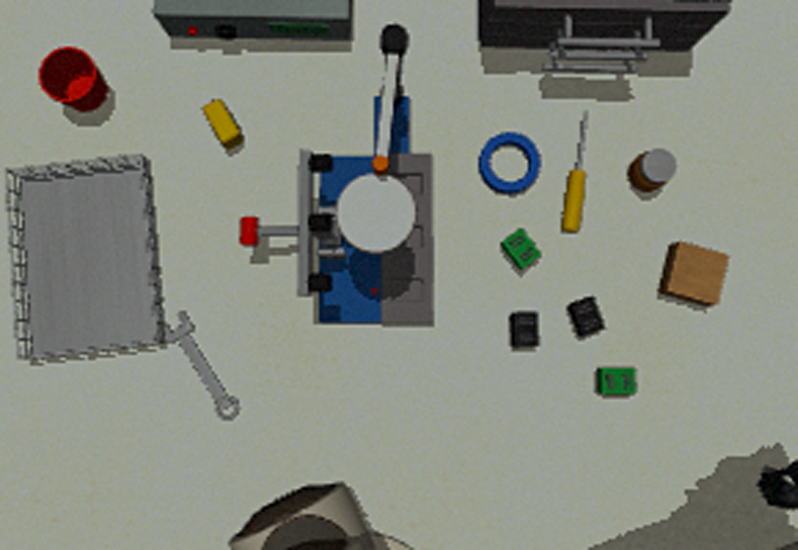

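View pics/scene0.png

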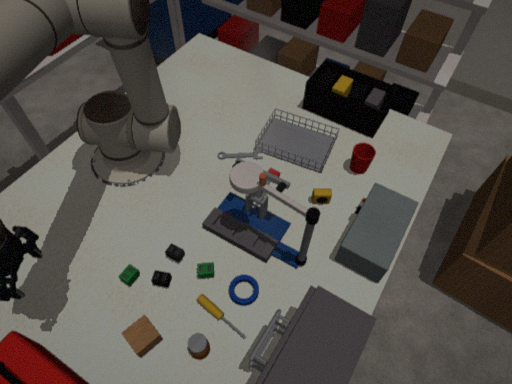

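Two black adapters at crop (524,330) and (586,317), i.e. top pixels about (300,240) and (323,235). The look-alikes are two green blocks at crop (519,250) and (616,381), which are not meant. No grey or white adapter shows. The lamp head is over the dock and the clamp is open.

```bash
cat >> h.py <<'E'
def rects(c,W,lo,hi,box,minpts=15):
    x0,x1,y0,y1=box
    m=(W[...,2]>lo)&(W[...,2]<hi)&(W[...,0]>x0)&(W[...,0]<x1)&(W[...,1]>y0)&(W[...,1]<y1)
    n,l=cv2.connectedComponents(m.astype(np.uint8),connectivity=4); out=[]
    for i in range(1,n):
        k=l==i
        if k.sum()<minpts: continue
        p=W[k]; r=cv2.minAreaRect((p[:,:2]*1000).astype(np.float32)); out.append((k.sum(),np.round(r[0],1),np.round(r[1],1),round(r[2],1),np.round(np.median(p[:,2])*1000,1),[int(t.mean()) for t in np.nonzero(k)[::-1]]))
    return out
E
python3 - <<'E'
from h import *
for c in("top","scene"):
    W=np.load(c+"0.npy"); print(c); 
    print("counter z",np.nanmedian(W[300:,300:350,2]) if c=="top" else "")
    print("adapters"); [print(r) for r in rects(c,W,.033,.048,(.25,.55,-.4,-.15))]
    print("block");[print(r) for r in rects(c,W,.024,.036,(.3,.7,-.13,.15),60)]
    print("lamp head");[print(r) for r in rects(c,W,.255,.28,(.3,.8,-.2,.15))]
    print("peg");[print(r) for r in rects(c,W,.29,.32,(.3,.8,-.2,.15),4)]
    print("bar");[print(r) for r in rects(c,W,.17,.21,(.3,.8,-.2,.15),10)]
    print("knob");[print(r) for r in rects(c,W,.085,.13,(.3,.8,.1,.2),4)]
    print("basket");[print(r) for r in rects(c,W,.035,.06,(.3,.7,.2,.6),20)]
    print("basketfloor");[print(r) for r in rects(c,W,-.003,.012,(.36,.57,.29,.46),20)]
E
```

```text
top
counter z 0.0031230408178686275
adapters
(np.int64(115), array([ 495. , -208.8]), array([46. , 33.9]), 40.3, np.float64(40.5), [299, 209])
(np.int64(121), array([ 406. , -295.9]), array([45.8, 34.8]), 19.8, np.float64(40.7), [323, 234])
(np.int64(117), array([ 388.8, -212.9]), array([43.5, 34. ]), 0.9, np.float64(41.0), [300, 239])
(np.int64(113), array([ 322.5, -334.3]), array([28.8, 43.7]), 0.7, np.float64(40.7), [334, 257])
block
(np.int64(658), array([509.6, -56.5]), array([225.4,  66.9]), 0.6, np.float64(30.0), [259, 210])
lamp head
(np.int64(23), array([709.2, -27.2]), array([13.6, 20.3]), 48.1, np.float64(278.1), [251, 132])
(np.int64(185), array([636.6, -28.7]), array([ 25.1, 125.6]), 87.7, np.float64(269.7), [250, 155])
(np.int64(664), array([509.5, -12.8]), array([86.8, 86.3]), 0.5, np.float64(269.8), [246, 197])
peg
(np.int64(30), array([559.4, -19.6]), array([16.2, 15. ]), 1.0, np.float64(303.9), [248, 179])
bar
(np.int64(123), array([ 789.1, -175.7]), array([21.9, 47.2]), 0.0, np.float64(187.9), [295, 119])
(np.int64(414), array([506.9,  59.6]), array([173.4,  39.4])
[... 2692 characters left out ...]
float64(50.8), [299, 155])
(np.int64(23), array([686.6, 374.6]), array([ 5.5, 30.2]), 49.9, np.float64(45.5), [352, 161])
(np.int64(62), array([664.3, 212. ]), array([48.9, 23.4]), 0.7, np.float64(54.1), [326, 190])
basketfloor
(np.int64(1482), array([465.2, 388.9]), array([210.8, 144.5]), 1.1, np.float64(4.6), [295, 139])
(np.int64(37), array([378.8, 301.5]), array([36.2, 22.3]), 0.2, np.float64(4.9), [263, 145])
(np.int64(84), array([436.6, 308. ]), array([77.3, 22.8]), 8.7, np.float64(4.5), [278, 150])
(np.int64(110), array([523.3, 319.7]), array([95.6, 24. ]), 9.2, np.float64(4.5), [300, 158])
(np.int64(102), array([515.9, 294.8]), array([109.3,  20.5]), 8.6, np.float64(3.6), [298, 163])
```

```bash
python3 -m jog '[{"rotation":[0,0,0],"translation":[0,0,145],"grip":60},{"rotation":[0,0,0],"translation":[0,0,145],"grip":60},{"rotation":[0,0,0],"translation":[0,0,145],"grip":60},{"rotation":[0,0,-32],"translation":[310,471,145],"grip":60},{"rotation":[0,0,-32],"translation":[310,471,145],"grip":60},{"rotation":[0,0,-32],"translation":[310,471,145],"grip":60},{"rotation":[0,0,-32],"translation":[310,471,145],"grip":60},{"rotation":[0,0,-32],"translation":[310,471,145],"grip":60},{"rotation":[0,0,-32],"translation":[310,471,145],"grip":60},{"rotation":[0,0,-32],"translation":[310,471,145],"grip":60},{"rotation":[0,0,-32],"translation":[310,471,145],"grip":60},{"rotation":[0,0,-32],"translation":[310,471,145],"grip":60},{"rotation":[0,0,-32],"translation":[310,471,145],"grip":60},{"rotation":[0,0,-32],"translation":[310,471,145],"grip":60},{"rotation":[0,0,-32],"translation":[310,471,145],"grip":60},{"rotation":[0,0,-32],"translation":[310,471,145],"grip":60},{"rotation":[0,0,-32],"translation":[310,471,145],"grip":60}]' 25
```

```text
time: 2.75
ee_pos: [0.558, -0.0337, 0.3393]
tcp_rot: [-179.4, 0.1, -3.8]
wrist_force: [-0.5, 0.1, 0.3]
opening: 0.0599
grasp_force: 0.0
```

```bash
python3 -m jog '[{"rotation":[0,0,0],"translation":[0,0,0],"grip":60},{"rotation":[0,0,0],"translation":[0,0,0],"grip":60},{"rotation":[0,0,0],"translation":[0,0,0],"grip":60}]'
```

```text
time: 3.05
ee_pos: [0.5575, -0.0344, 0.3401]
tcp_rot: [-179.4, -0.0, -3.8]
wrist_force: [-0.1, 0.6, 0.1]
opening: 0.0598
grasp_force: 0.0
```

```bash
python3 -m jog '[{"rotation":[0,0,-1],"translation":[1,15,0],"grip":60},{"rotation":[0,0,-1],"translation":[1,15,0],"grip":60},{"rotation":[0,0,-1],"translation":[1,15,-31],"grip":60},{"rotation":[0,0,-1],"translation":[1,15,-62],"grip":60},{"rotation":[0,0,-1],"translation":[1,15,-62],"grip":60},{"rotation":[0,0,-1],"translation":[1,15,-62],"grip":60},{"rotation":[0,0,-1],"translation":[1,15,-62],"grip":10},{"rotation":[0,0,-1],"translation":[1,15,-62],"grip":10},{"rotation":[0,0,-1],"translation":[1,15,-62],"grip":10},{"rotation":[0,0,-1],"translation":[1,15,-62],"grip":10},{"rotation":[0,0,-1],"translation":[1,15,-62],"grip":10},{"rotation":[0,0,-1],"translation":[1,15,-62],"grip":10}]' 30
python3 - <<'E'
import numpy as np
h=np.array([708.6,-31.5]);p0=np.array([558.6,-19])-h
a0=np.arctan2(-p0[1],-p0[0]);r=np.hypot(*p0);print(np.degrees(a0),r)
for a in range(6,79,6):
    q=a0+np.radians(a); p=h-r*np.array([np.cos(q),np.sin(q)]); print(a,np.round(p-h-p0).tolist())
E
```

```text
time: 4.25
ee_pos: [0.5583, -0.0301, 0.2777]
tcp_rot: [-178.9, 0.0, -3.7]
wrist_force: [-0.2, -0.4, -0.4]
opening: 0.0099
grasp_force: 0.0
-4.763641690726178 150.5199322349037
6 [-0.0, -16.0]
12 [1.0, -31.0]
18 [3.0, -47.0]
24 [8.0, -62.0]
30 [14.0, -77.0]
36 [21.0, -91.0]
42 [30.0, -104.0]
48 [40.0, -116.0]
54 [52.0, -127.0]
60 [64.0, -136.0]
66 [78.0, -144.0]
72 [92.0, -151.0]
78 [107.0, -157.0]
```

Run:
```python
from h import *
o=readout.get_obs(); print(np.round(o["q"],1),o["ee_pos"],o["joint_efforts"].round(1))
im,d=imaging.camera("scene"); save("s1.png",cv2.resize(im[100:300,140:400],None,fx=2.5,fy=2.5)); W=cloud("scene",d)
print(rects("scene",W,.29,.32,(.3,.8,-.2,.15),4))
```

```text
[ -3.7   9.2  24.2 105.    1.1 179.9] [ 0.55828136 -0.03014842  0.27765218] [  0.  -54.8  44.6   0.    0.1   0. ]
[(np.int64(31), array([563.1, -29.5]), array([ 9.2, 27.7]), 0.3, np.float64(302.7), [262, 178])]
```

View pics/s1.png

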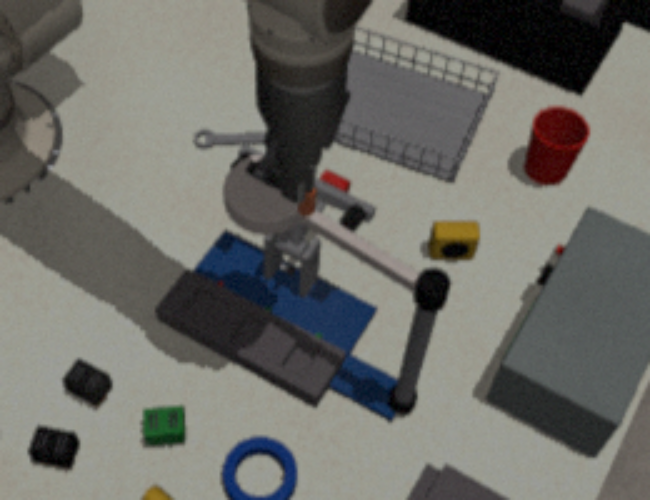

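```bash
python3 -m jog '[{"rotation":[0,0,0],"translation":[0,0,55],"grip":10},{"rotation":[0,0,0],"translation":[0,0,55],"grip":10},{"rotation":[0,0,8],"translation":[0,11,55],"grip":60},{"rotation":[0,0,13],"translation":[0,11,55],"grip":60},{"rotation":[0,0,13],"translation":[0,11,55],"grip":60},{"rotation":[0,0,13],"translation":[0,11,55],"grip":60},{"rotation":[0,0,13],"translation":[0,11,55],"grip":60},{"rotation":[0,0,13],"translation":[0,11,0],"grip":60},{"rotation":[0,0,13],"translation":[0,11,0],"grip":60},{"rotation":[0,0,13],"translation":[0,11,0],"grip":60},{"rotation":[0,0,13],"translation":[0,11,0],"grip":10},{"rotation":[0,0,13],"translation":[0,11,0],"grip":10},{"rotation":[0,0,13],"translation":[0,11,0],"grip":10},{"rotation":[0,0,13],"translation":[0,11,0],"grip":10},{"rotation":[0,0,13],"translation":[0,11,0],"grip":10},{"rotation":[0,0,13],"translation":[0,11,0],"grip":10}]' 30
```

```text
time: 5.9
ee_pos: [0.5584, -0.0191, 0.2777]
tcp_rot: [-178.9, 0.0, 9.3]
wrist_force: [0.2, 0.5, 0.6]
opening: 0.0098
grasp_force: 0.0
```

```bash
python3 -m jog '[{"rotation":[0,0,0],"translation":[0,0,60],"grip":10},{"rotation":[0,0,0],"translation":[0,0,60],"grip":60},{"rotation":[0,0,0],"translation":[-100,0,100],"grip":60},{"rotation":[0,0,0],"translation":[-100,0,100],"grip":60},{"rotation":[0,0,0],"translation":[-100,0,100],"grip":60}]' 30;python3 - <<'E'
from h import *
for c in("scene","top"):
    im,d=imaging.camera(c); W=cloud(c,d); save(c+"2.png",cv2.resize(im[110:290,180:400],None,fx=2.5,fy=2.5))
    print(rects(c,W,.285,.32,(.3,.8,-.2,.15),4));print(rects(c,W,.255,.28,(.3,.8,-.2,.15),4))
    print([(m["confidence"],ray(c,m["uv"],.29)) for m in spotter.mark_of(c,"lamp_grip")[:2]])
    hsv=cv2.cvtColor(im,cv2.COLOR_RGB2HSV);k=(hsv[...,0]>5)&(hsv[...,0]<18)&(hsv[...,1]>180)&(W[...,2]>.25);print(k.sum(),np.nanmedian(W[k],0))
E
```

```text
time: 6.4
ee_pos: [0.4548, -0.0191, 0.3817]
tcp_rot: [-178.9, -0.3, 9.3]
wrist_force: [-0.7, -0.7, -0.3]
opening: 0.0601
grasp_force: 0.0
[(np.int64(67), array([559.6, -19.9]), array([16.2, 15.7]), 67.1, np.float64(304.2), [262, 177])]
[(np.int64(1302), array([590.2, -37.2]), array([ 88.1, 256.5]), 74.4, np.float64(270.0), [262, 186]), (np.int64(14), array([698.6, -25.2]), array([15.6,  7. ]), 79.9, np.float64(279.4), [310, 208])]
[(0.67, array([ 0.55966943, -0.02289622,  0.29      ]))]
115 [ 0.45568926 -0.05768432  0.57460007]
[]
[(np.int64(15), array([712.7, -21.4]), array([ 8. , 20.4]), 71.9, np.float64(278.4), [249, 132]), (np.int64(10), array([718. , -32.8]), array([ 7. , 11.8]), 73.9, np.float64(278.5), [253, 130]), (np.int64(66), array([687.4, -32.8]), array([40. , 25.2]), 6.4, np.float64(270.3), [252, 140])]
[(0.7, array([0.4854989, 0.1220903, 0.29     ]))]
2 [ 0.45302747 -0.08285466  0.87032805]
```

View pics/scene2.png

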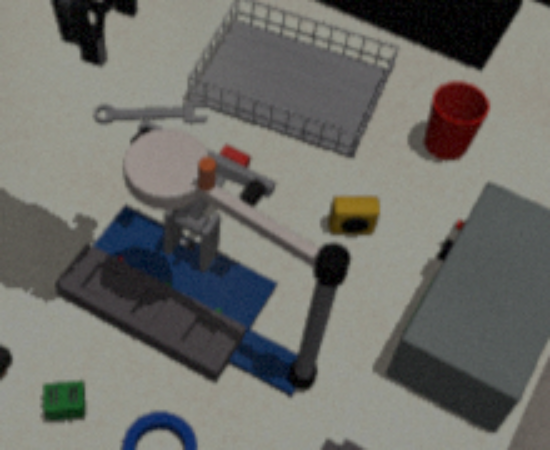

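Run:
```python
from h import *
print(readout.get_obs()["ee_pos"],proj("scene",[.455,-.019,.382]),proj("scene",[.455,-.019,.43]),proj("top",[.455,-.019,.382]))
im,d=imaging.camera("scene"); W=cloud("scene",d)
k=(W[...,2]>.3)&(W[...,0]>.3)&(W[...,0]<.56)&(abs(W[...,1])<.3)
for lo in np.arange(.3,.62,.02):
    s=k&(W[...,2]>lo)&(W[...,2]<lo+.02)
    if s.sum()>3: print(round(lo,2),s.sum(),W[s].min(0).round(3),W[s].max(0).round(3))
save("s3.png",cv2.resize(im[40:240,120:360],None,fx=3,fy=3))
```

```text
[ 0.45888099 -0.01915348  0.37706592] (np.float64(225.29319132023585), np.float64(136.44794683128376)) (np.float64(224.19391218832922), np.float64(121.61545257649185)) (np.float64(247.65635649739156), np.float64(211.2206170569621))
0.3 21 [ 0.55  -0.027  0.303] [ 0.559 -0.01   0.308]
0.42 105 [ 0.443 -0.066  0.42 ] [0.475 0.018 0.44 ]
0.44 97 [ 0.448 -0.067  0.44 ] [0.477 0.018 0.46 ]
0.46 153 [ 0.451 -0.087  0.461] [0.482 0.039 0.48 ]
0.48 211 [ 0.454 -0.089  0.48 ] [0.481 0.04  0.5  ]
0.5 232 [ 0.447 -0.092  0.5  ] [0.483 0.046 0.52 ]
0.52 205 [ 0.456 -0.093  0.52 ] [0.482 0.046 0.54 ]
0.54 255 [ 0.435 -0.062  0.54 ] [ 0.497 -0.008  0.56 ]
0.56 347 [ 0.434 -0.063  0.56 ] [ 0.498 -0.003  0.58 ]
0.58 326 [ 0.43  -0.062  0.58 ] [0.498 0.    0.596]
0.6 326 [ 0.432 -0.066  0.6  ] [ 0.501 -0.008  0.62 ]
```

View pics/s3.png

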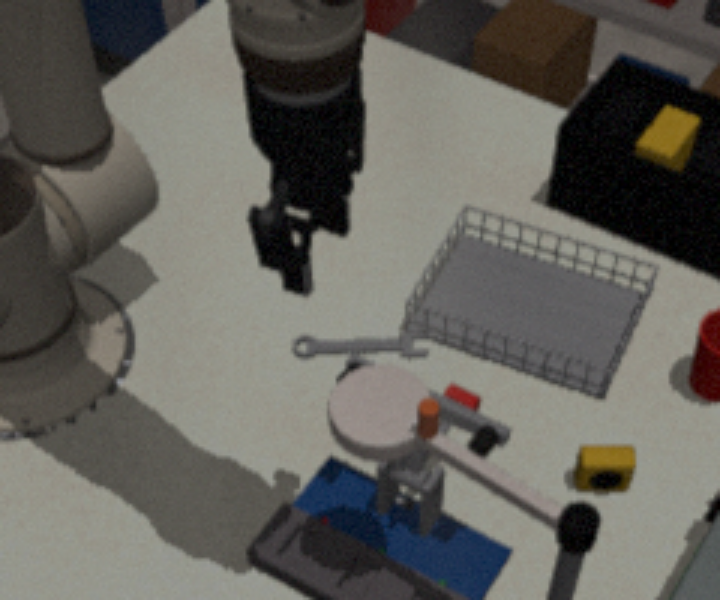

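Run:
```python
from h import *
im,d=imaging.camera("scene"); W=cloud("scene",d)
print(im[120:142:2,206:232:3].sum(-1)); print((W[120:142:2,206:232:3,2]*1000).round()); 
for z in(.36,.37,.38,.39,.4,.41,.42,.43): print(z,ray("scene",(220,136),z).round(3))
print(imaging.camera_info("scene"))
```

```text
[[  3  28  34   0 409  55 406 439 448]
 [ 61  24  18  37 113   6 420 426 428]
 [110  61  23  45   4  22 421 429 433]
 [227   3  30  49  40  18 431 443 431]
 [334  70  40  56  39  94 416 447 431]
 [444 388 278  39  28 125 402 449 427]
 [446 458 445  30   3 129 360 432 451]
 [448 439 445  23   0  88 280 440 448]
 [444 443 441 155  25  82 310 449 439]
 [449 442 445 443 371 197 424 437 444]
 [445 436 442 446 443 434 450 446 440]]
[[496. 497. 503. 501.  -2. 477.   3.   4.   5.]
 [487. 492. 496. 496. 487. 474.   2.   3.  -1.]
 [482. 476. 489. 491. 480. 469.   4.  -0.  -0.]
 [476. 474. 474. 482. 476. 462.  -4.   7.  -2.]
 [ -0. 470. 473. 478. 471. 454.  -3.  -2.  -1.]
 [  5.   2.   0. 470. 470. 443.   4.   2.  -1.]
 [  2.  -1.   2. 441. 444. 438.   3.   1.  -2.]
 [ -1.   2.  -2. 434. 437. 434.  -1.   3.   0.]
 [ -1.   4.   0. 427. 430. 426.  -1.   9.   0.]
 [ -1.   1.   2.  -1.  -0. 420.   4.  -3.   4.]
 [  1.   3.   3.   5.   0.  -1.   0.   3.   3.]]
0.36 [ 0.431 -0.008  0.36 ]
0.37 [ 0.437 -0.016  0.37 ]
0.38 [ 0.443 -0.023  0.38 ]
0.39 [ 0.448 -0.03   0.39 ]
0.4 [ 0.454 -0.038  0.4  ]
0.41 [ 0.46  -0.045  0.41 ]
0.42 [ 0.466 -0.053  0.42 ]
0.43 [ 0.472 -0.06   0.43 ]
{'vertical_fov': 53.77050451354934, 'cx': 255.63879081401168, 'cy': 195.8777523660965, 'extrinsics': array([[ 0.84834651,  0.44349584, -0.28917061,  0.83533428],
       [ 0.52924081, -0.6953296 ,  0.48623133, -0.51180167],
       [ 0.01457269, -0.56553354, -0.82459654,  1.03885173],
       [ 0.        ,  0.        ,  0.        ,  1.        ]])}
```

```bash
python3 -m jog '[{"rotation":[0,0,0],"translation":[0,0,0],"grip":0},{"rotation":[0,0,0],"translation":[0,0,0],"grip":0},{"rotation":[0,0,0],"translation":[0,0,0],"grip":0},{"rotation":[0,0,0],"translation":[0,0,0],"grip":0},{"rotation":[0,0,0],"translation":[0,0,0],"grip":0},{"rotation":[0,0,0],"translation":[0,0,0],"grip":0}]';python3 - <<'E'
from h import *
o=readout.get_obs();print(o["ee_pos"],o["tcp_rot"],o["q"].round(2))
im,d=imaging.camera("scene"); W=cloud("scene",d)
k=(W[...,2]>.32)&(W[...,0]>.35)&(W[...,0]<.56)&(abs(W[...,1])<.1)
for lo in np.arange(.34,.5,.01):
    s=k&(W[...,2]>lo)&(W[...,2]<lo+.01)
    if s.sum()>1: print(round(lo,2),s.sum(),W[s].min(0).round(3),W[s].max(0).round(3))
E
```

```text
time: 7.3
ee_pos: [0.4583, -0.0192, 0.3776]
tcp_rot: [-178.9, 0.0, 9.3]
wrist_force: [-0.4, 1.1, -0.9]
opening: 0.0
grasp_force: 0.0
[ 0.45826422 -0.01916127  0.37763512] [-1.78862967e+02  6.51485355e-03  9.30973861e+00] [ -3.17   1.69  28.17 116.73   1.11 167.52]
0.41 4 [ 0.457 -0.028  0.414] [ 0.469 -0.021  0.42 ]
0.42 31 [ 0.454 -0.035  0.42 ] [ 0.47  -0.015  0.43 ]
0.43 33 [ 0.456 -0.036  0.43 ] [ 0.47  -0.013  0.44 ]
0.44 25 [ 0.454 -0.036  0.44 ] [ 0.471 -0.013  0.45 ]
0.45 12 [ 0.466 -0.034  0.45 ] [ 0.474 -0.012  0.459]
0.46 70 [ 0.452 -0.059  0.46 ] [0.477 0.013 0.47 ]
0.47 51 [ 0.453 -0.066  0.47 ] [0.477 0.023 0.48 ]
0.48 79 [ 0.454 -0.074  0.48 ] [0.478 0.029 0.49 ]
0.49 75 [ 0.454 -0.083  0.49 ] [0.48  0.034 0.5  ]
```

The cloud puts the closed tips at z≈0.414 with 0.378 reported, so the real tips are about 36 mm higher than the readout, which is why the peg was missed. I'll correct for that.

```bash
python3 -m jog '[{"rotation":[0,0,0],"translation":[49,2,0],"grip":60},{"rotation":[0,0,0],"translation":[98,4,0],"grip":60},{"rotation":[0,0,0],"translation":[98,4,0],"grip":60},{"rotation":[0,0,0],"translation":[98,4,-40],"grip":60},{"rotation":[0,0,0],"translation":[98,4,-80],"grip":60},{"rotation":[0,0,0],"translation":[98,4,-100],"grip":60},{"rotation":[0,0,0],"translation":[98,4,-120],"grip":60},{"rotation":[0,0,0],"translation":[98,4,-132],"grip":60},{"rotation":[0,0,0],"translation":[98,4,-132],"grip":60},{"rotation":[0,0,0],"translation":[98,4,-132],"grip":5},{"rotation":[0,0,0],"translation":[98,4,-132],"grip":5},{"rotation":[0,0,0],"translation":[98,4,-132],"grip":5},{"rotation":[0,0,0],"translation":[98,4,-132],"grip":5},{"rotation":[0,0,0],"translation":[98,4,-132],"grip":5},{"rotation":[0,0,0],"translation":[98,4,-132],"grip":5}]' 30
```

```text
time: 8.85
ee_pos: [0.5567, -0.0152, 0.2466]
tcp_rot: [-178.9, -0.1, 9.3]
wrist_force: [0.9, -0.2, 5.8]
opening: 0.0171
grasp_force: 29.4
```

```bash
python3 -m jog '[{"rotation":[0,0,6],"translation":[0,-16,0],"grip":5},{"rotation":[0,0,12],"translation":[1,-31,0],"grip":5},{"rotation":[0,0,18],"translation":[3,-47,0],"grip":5},{"rotation":[0,0,24],"translation":[8,-62,0],"grip":5},{"rotation":[0,0,30],"translation":[14,-77,0],"grip":5},{"rotation":[0,0,36],"translation":[21,-91,0],"grip":5},{"rotation":[0,0,42],"translation":[30,-104,0],"grip":5},{"rotation":[0,0,48],"translation":[40,-116,0],"grip":5},{"rotation":[0,0,54],"translation":[52,-127,0],"grip":5},{"rotation":[0,0,60],"translation":[64,-136,0],"grip":5},{"rotation":[0,0,66],"translation":[78,-144,0],"grip":5},{"rotation":[0,0,72],"translation":[92,-151,0],"grip":5},{"rotation":[0,0,72],"translation":[92,-151,0],"grip":5},{"rotation":[0,0,72],"translation":[92,-151,0],"grip":5},{"rotation":[0,0,72],"translation":[92,-151,0],"grip":5}]'
```

```text
time: 10.35
ee_pos: [0.6476, -0.1693, 0.2463]
tcp_rot: [-178.9, 0.3, 81.2]
wrist_force: [-4.8, -13.6, 4.4]
opening: 0.0167
grasp_force: 30.4
```

```bash
python3 -m jog '[{"rotation":[0,0,0],"translation":[0,0,0],"grip":60},{"rotation":[0,0,0],"translation":[0,0,0],"grip":60},{"rotation":[0,0,0],"translation":[0,0,0],"grip":60},{"rotation":[0,0,0],"translation":[0,0,40],"grip":60},{"rotation":[0,0,0],"translation":[0,0,70],"grip":60},{"rotation":[0,0,0],"translation":[0,0,70],"grip":60},{"rotation":[0,0,-79],"translation":[-259,-44,70],"grip":60},{"rotation":[0,0,-79],"translation":[-259,-44,70],"grip":60},{"rotation":[0,0,-79],"translation":[-259,-44,70],"grip":60},{"rotation":[0,0,-79],"translation":[-259,-44,70],"grip":60},{"rotation":[0,0,-79],"translation":[-259,-44,70],"grip":0},{"rotation":[0,0,-79],"translation":[-259,-44,-60],"grip":0},{"rotation":[0,0,-79],"translation":[-259,-44,-60],"grip":0},{"rotation":[0,0,-79],"translation":[-259,-44,-60],"grip":0},{"rotation":[0,0,-79],"translation":[-259,-44,-60],"grip":0},{"rotation":[0,0,-79],"translation":[-259,-44,-60],"grip":0},{"rotation":[0,0,-79],"translation":[-259,-44,-60],"grip":0},{"rotation":[0,0,-79],"translation":[-259,-44,-60],"grip":0}]'
cat >> h.py <<'E'
def tip(W,lo,hi):
    p=readout.get_obs()["ee_pos"]
    k=(W[...,2]>lo)&(np.hypot(W[...,0]-p[0],W[...,1]-p[1])<.05)
    z=np.sort(W[k][:,2])[3:6].mean(); s=k&(W[...,2]<z+.02); return z,W[s].min(0),W[s].max(0),p
E
python3 - <<'E'
from h import *
np.set_printoptions(precision=4,suppress=True)
for c in("scene","top"):
    im,d=imaging.camera(c); W=cloud(c,d); np.save(c+"1.npy",W); save(c+"4.png",cv2.resize(im[110:290,120:390],None,fx=2.9,fy=2.9,interpolation=cv2.INTER_CUBIC))
    if c=="scene": print(tip(W,.12,.3))
    print("adapters"); [print(r) for r in rects(c,W,.033,.048,(.25,.55,-.4,-.15))]
    print("block");[print(r) for r in rects(c,W,.024,.036,(.3,.7,-.13,.15),60)]
    print("peg",[r for r in rects(c,W,.285,.32,(.5,.8,-.3,.15),4)])
    print("bar");[print(r) for r in rects(c,W,.17,.21,(.3,.65,0,.15),10)]
    print("knob");[print(r) for r in rects(c,W,.085,.13,(.4,.6,.1,.2),4)]
    print("sock",[(round(m["confidence"],2),ray(c,m["uv"],.03)[:2]) for m in spotter.mark_of(c,"socket0")])
E
```

```text
time: 12.15
ee_pos: [0.3893, -0.2099, 0.1855]
tcp_rot: [-178.9, 0.0, 2.5]
wrist_force: [-0.6, -0.9, -0.6]
opening: -0.0
grasp_force: 0.0
(np.float64(0.22996004170334536), array([ 0.3848, -0.2261,  0.2237]), array([ 0.4004, -0.197 ,  0.2492]), array([ 0.3894, -0.21  ,  0.1856]))
adapters
(np.int64(187), array([ 387.2, -213.4]), array([46.1, 35.1]), 1.9, np.float64(41.6), [173, 250])
(np.int64(204), array([ 495.2, -209.5]), array([46.5, 36.3]), 39.1, np.float64(41.4), [204, 268])
(np.int64(213), array([ 321.6, -335.5]), array([35.7, 45.9]), 0.1, np.float64(41.9), [128, 272])
(np.int64(208), array([ 405.7, -296.2]), array([46.2, 34.1]), 22.4, np.float64(41.7), [160, 276])
block
(np.int64(914), array([495.2, -54.8]), array([205.7,  73.1]), 1.0, np.float64(30.8), [231, 226])
(np.int64(86), array([613.2, -61.1]), array([20.6, 54.3]), 0.3, np.float64(30.1), [267, 251])
peg [(np.int64(78), array([ 648.6, -168.7]), array([15.8, 17.1]), 39.6, np.float64(305.0), [261, 240])]
bar
(np.int64(568), array([507. ,  59.8]), array([174.8,  43.2]), 1.5, np.float64(190.7), [261, 173])
knob
(np.int64(60),
[... 376 characters left out ...]
5.4, 34.9]), 37.6, np.float64(40.3), [299, 210])
(np.int64(32), array([ 372.5, -214.3]), array([10.8, 29.8]), 0.9, np.float64(40.0), [300, 243])
block
(np.int64(865), array([509.7, -56.5]), array([225.1,  67.3]), 1.0, np.float64(29.7), [257, 206])
peg [(np.int64(35), array([ 648.6, -167.3]), array([16.7, 14.1]), 0.0, np.float64(304.8), [297, 151])]
bar
(np.int64(410), array([506.4,  59.4]), array([172.7,  39.5]), 1.2, np.float64(190.9), [222, 201])
knob
(np.int64(102), array([505.1, 131. ]), array([60.9, 32.7]), 89.6, np.float64(100.7), [202, 203])
sock [(0.91, array([ 0.513 , -0.0529])), (0.82, array([ 0.5716, -0.051 ])), (0.73, array([ 0.4266, -0.0457])), (0.31, array([ 0.4932, -0.0302]))]
```

View pics/top4.png

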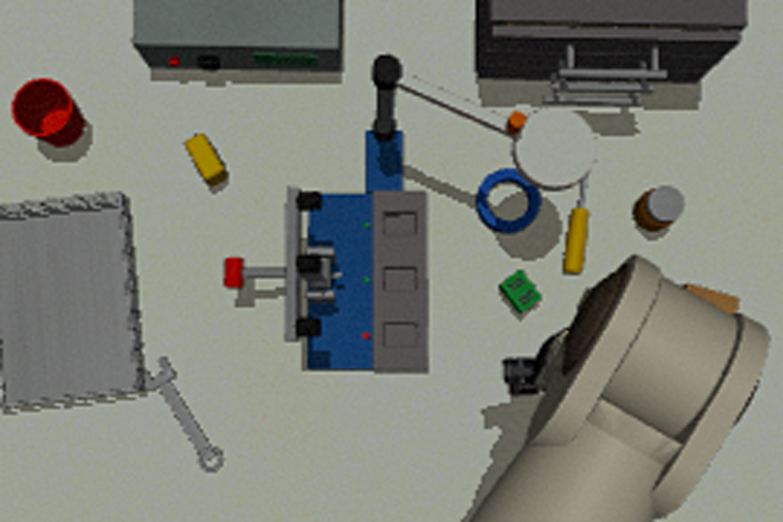

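```bash
python3 -m jog '[{"rotation":[0,0,0],"translation":[-2,-4,0],"grip":55},{"rotation":[0,0,0],"translation":[-2,-4,-50],"grip":55},{"rotation":[0,0,0],"translation":[-2,-4,-100],"grip":55},{"rotation":[0,0,0],"translation":[-2,-4,-140],"grip":55},{"rotation":[0,0,0],"translation":[-2,-4,-165],"grip":55},{"rotation":[0,0,0],"translation":[-2,-4,-180],"grip":55},{"rotation":[0,0,0],"translation":[-2,-4,-190],"grip":55},{"rotation":[0,0,0],"translation":[-2,-4,-197],"grip":55},{"rotation":[0,0,0],"translation":[-2,-4,-203],"grip":55},{"rotation":[0,0,0],"translation":[-2,-4,-203],"grip":55}]' 40
python3 - <<'E'
from h import *
np.set_printoptions(precision=4,suppress=True)
im,d=imaging.camera("scene"); W=cloud("scene",d)
print([r for r in rects("scene",W,.033,.048,(.3,.45,-.26,-.15),3)])
p=readout.get_obs()["ee_pos"]
save("s5.png",cv2.resize(im[200:310,110:260],None,fx=4,fy=4,interpolation=cv2.INTER_CUBIC))
E
```

```text
time: 13.35
ee_pos: [0.3872, -0.2142, -0.0176]
tcp_rot: [-178.9, 0.0, 2.3]
wrist_force: [0.2, 0.3, 0.4]
opening: 0.0554
grasp_force: 0.0
[(np.int64(20), array([ 386.5, -187.7]), array([22.8, 11.5]), 32.6, np.float64(40.8), [180, 243]), (np.int64(134), array([ 392.1, -213.6]), array([35.9, 34.6]), 6.3, np.float64(41.6), [176, 251]), (np.int64(15), array([ 395.3, -251.2]), array([15.9,  6.6]), 60.3, np.float64(38.3), [167, 262])]
```

View pics/s5.png

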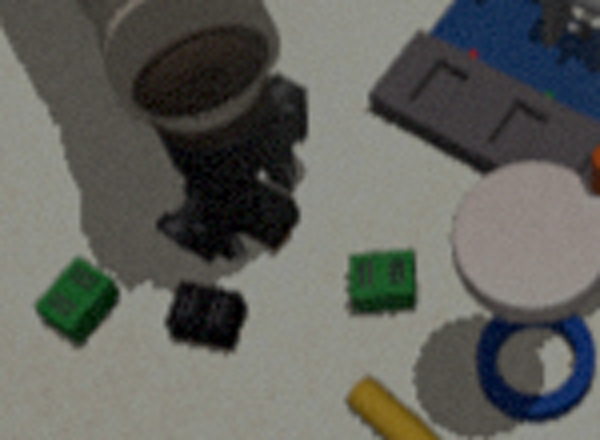

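The fingers straddle adapter A (crop ~(240,235)), with B clear at (207,315). Closing and lifting.

```bash
python3 -m jog '[{"rotation":[0,0,0],"translation":[0,0,0],"grip":20},{"rotation":[0,0,0],"translation":[0,0,0],"grip":20},{"rotation":[0,0,0],"translation":[0,0,0],"grip":20},{"rotation":[0,0,0],"translation":[0,0,0],"grip":20},{"rotation":[0,0,0],"translation":[0,0,0],"grip":20},{"rotation":[0,0,0],"translation":[0,0,30],"grip":20},{"rotation":[0,0,0],"translation":[0,0,80],"grip":20},{"rotation":[0,0,0],"translation":[0,0,120],"grip":20},{"rotation":[0,0,0],"translation":[0,0,120],"grip":20},{"rotation":[0,0,0],"translation":[0,0,120],"grip":20}]' 40
```

```text
time: 14.4
ee_pos: [0.3877, -0.2144, 0.103]
tcp_rot: [-178.9, -0.1, 2.3]
wrist_force: [-0.4, 0.9, -2.2]
opening: 0.0334
grasp_force: 40.7
```

```bash
python3 -m jog '[{"rotation":[0,0,8],"translation":[40,40,0],"grip":20},{"rotation":[0,0,16],"translation":[60,60,0],"grip":20},{"rotation":[0,0,24],"translation":[80,80,0],"grip":20},{"rotation":[0,0,32],"translation":[100,100,0],"grip":20},{"rotation":[0,0,40],"translation":[120,120,0],"grip":20},{"rotation":[0,0,48],"translation":[140,140,0],"grip":20},{"rotation":[0,0,56],"translation":[160,150,0],"grip":20},{"rotation":[0,0,64],"translation":[175,160,0],"grip":20},{"rotation":[0,0,72],"translation":[192,160,0],"grip":20},{"rotation":[0,0,80],"translation":[192,160,0],"grip":20},{"rotation":[0,0,88.7],"translation":[192,160,0],"grip":20},{"rotation":[0,0,88.7],"translation":[192,160,-20],"grip":20},{"rotation":[0,0,88.7],"translation":[192,160,-20],"grip":20},{"rotation":[0,0,88.7],"translation":[192,160,-20],"grip":20}]' 40
python3 - <<'E'
from h import *
np.set_printoptions(precision=4,suppress=True)
for c in("scene","top"):
    im,d=imaging.camera(c); W=cloud(c,d); np.save(c+"2.npy",W)
    print("ad",[r for r in rects(c,W,.105,.14,(.53,.63,-.1,0),3)],[r for r in rects(c,W,.075,.14,(.53,.63,-.1,0),3)])
    if c=="scene": save("s6.png",cv2.resize(im[170:290,190:330],None,fx=5,fy=5,interpolation=cv2.INTER_CUBIC))
    p=W[(abs(W[...,0]-.58)<.04)&(abs(W[...,1]+.055)<.04)&(W[...,2]>.06)&(W[...,2]<.16)]
    for lo in np.arange(.06,.16,.01):
        s=p[(p[:,2]>lo)&(p[:,2]<lo+.01)]
        if len(s)>3: print(c,round(lo,2),len(s),s.min(0),s.max(0))
E
```

```text
time: 15.8
ee_pos: [0.5782, -0.0541, 0.081]
tcp_rot: [-178.7, -0.0, 91.0]
wrist_force: [-0.9, 0.3, -2.2]
opening: 0.0333
grasp_force: 40.6
ad [(np.int64(25), array([569.9, -54.9]), array([14.4, 25.4]), 0.2, np.float64(138.9), [257, 222]), (np.int64(117), array([580.4, -67.3]), array([58.6, 28.1]), 15.6, np.float64(134.1), [257, 230])] [(np.int64(25), array([569.9, -54.9]), array([14.4, 25.4]), 0.2, np.float64(138.9), [257, 222]), (np.int64(121), array([580.4, -67.3]), array([58.6, 28.1]), 15.6, np.float64(133.7), [257, 230])]
scene 0.1 4 [ 0.5672 -0.0755  0.1004] [ 0.5798 -0.0738  0.1059]
scene 0.11 14 [ 0.562  -0.0793  0.1127] [ 0.5952 -0.0685  0.12  ]
scene 0.12 26 [ 0.552  -0.0799  0.1204] [ 0.6065 -0.0609  0.1298]
scene 0.13 109 [ 0.5484 -0.0796  0.13  ] [ 0.6088 -0.0374  0.14  ]
scene 0.14 78 [ 0.5484 -0.08    0.14  ] [ 0.6089 -0.0388  0.1493]
scene 0.15 22 [ 0.558  -0.0668  0.1503] [ 0.6092 -0.0477  0.1596]
ad [] []
```

View pics/s6.png

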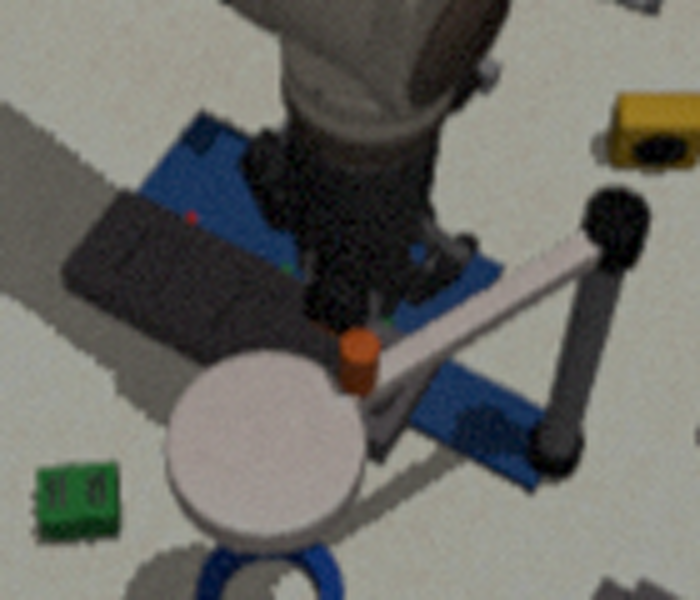

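```bash
python3 -m jog '[{"rotation":[0,0,0],"translation":[-35,1,0],"grip":20},{"rotation":[0,0,0],"translation":[-69.5,1.5,0],"grip":20},{"rotation":[0,0,0],"translation":[-69.5,1.5,-30],"grip":20},{"rotation":[0,0,0],"translation":[-69.5,1.5,-55],"grip":20},{"rotation":[0,0,0],"translation":[-69.5,1.5,-55],"grip":20},{"rotation":[0,0,0],"translation":[-69.5,1.5,-55],"grip":20},{"rotation":[0,0,0],"translation":[-69.5,1.5,-55],"grip":20}]' 40
python3 - <<'E'
from h import *
np.set_printoptions(precision=4,suppress=True)
c="scene"
im,d=imaging.camera(c); W=cloud(c,d); np.save(c+"3.npy",W); np.save("im3.npy",im)
save("s7.png",cv2.resize(im[185:265,185:285],None,fx=7,fy=7,interpolation=cv2.INTER_CUBIC))
p=W[(abs(W[...,0]-.508)<.045)&(abs(W[...,1]+.055)<.04)&(W[...,2]>.026)&(W[...,2]<.16)]
for lo in np.arange(.035,.13,.01):
        s=p[(p[:,2]>lo)&(p[:,2]<lo+.01)]
        if len(s)>3: print(c,round(lo,3),len(s),np.percentile(s,2,0),np.percentile(s,98,0))
E
```

```text
time: 16.6
ee_pos: [0.5108, -0.0528, 0.0294]
tcp_rot: [-179.0, 0.0, 91.0]
wrist_force: [-0.2, 0.8, -0.5]
opening: 0.0326
grasp_force: 40.8
scene 0.045 5 [ 0.4995 -0.0737  0.0473] [ 0.517  -0.0721  0.052 ]
scene 0.055 7 [ 0.4942 -0.0777  0.0602] [ 0.5261 -0.0666  0.0638]
scene 0.065 19 [ 0.501  -0.0784  0.0654] [ 0.5315 -0.0607  0.074 ]
scene 0.075 43 [ 0.4818 -0.0785  0.0751] [ 0.5405 -0.0516  0.0848]
scene 0.085 122 [ 0.4901 -0.077   0.0852] [ 0.5393 -0.0419  0.0929]
scene 0.095 17 [ 0.4895 -0.0661  0.0956] [ 0.541  -0.049   0.1049]
scene 0.105 25 [ 0.4802 -0.0671  0.1053] [ 0.5428 -0.0489  0.1148]
scene 0.115 63 [ 0.4646 -0.068   0.1162] [ 0.5503 -0.0442  0.1241]
scene 0.125 23 [ 0.4653 -0.0692  0.1251] [ 0.5511 -0.0493  0.1347]
```

View pics/s7.png

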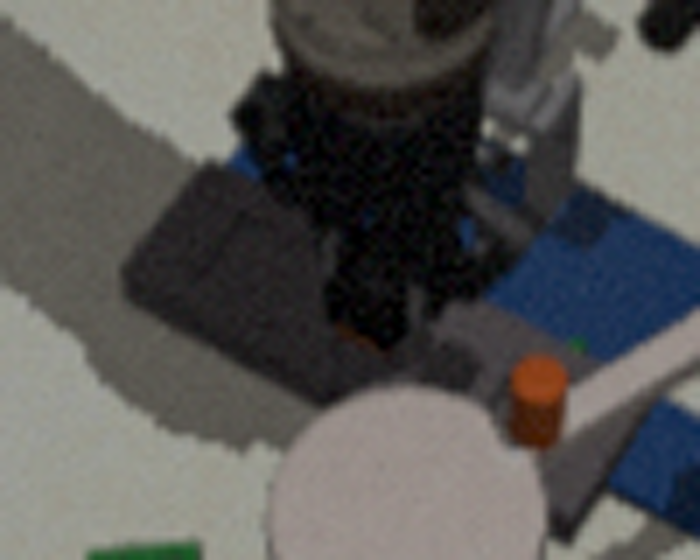

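```bash
python3 -m jog '[{"rotation":[0,0,0],"translation":[-2,0.5,0],"grip":20},{"rotation":[0,0,0],"translation":[-2,0.5,-5],"grip":20},{"rotation":[0,0,0],"translation":[-2,0.5,-10],"grip":20},{"rotation":[0,0,0],"translation":[-2,0.5,-14],"grip":20},{"rotation":[0,0,0],"translation":[-2,0.5,-17],"grip":20},{"rotation":[0,0,0],"translation":[-2,0.5,-20],"grip":20},{"rotation":[0,0,0],"translation":[-2,0.5,-20],"grip":20}]' 40
```

```text
time: 17.35
ee_pos: [0.5076, -0.0521, 0.0071]
tcp_rot: [-178.8, 0.0, 91.0]
wrist_force: [-0.0, 0.1, -1.6]
opening: 0.0332
grasp_force: 40.8
```

```bash
python3 -m jog '[{"rotation":[0,0,0],"translation":[0,0,-3],"grip":20},{"rotation":[0,0,0],"translation":[0,0,-6],"grip":20},{"rotation":[0,0,0],"translation":[0,0,-8],"grip":20},{"rotation":[0,0,0],"translation":[0,0,-9],"grip":20},{"rotation":[0,0,0],"translation":[0,0,-9],"grip":20}]' 40
```

```text
time: 17.85
ee_pos: [0.5079, -0.0522, 0.0004]
tcp_rot: [-178.9, 0.0, 91.0]
wrist_force: [-7.6, 1.0, 14.5]
opening: 0.0334
grasp_force: 42.9
```

```bash
python3 -m jog '[{"rotation":[0,0,0],"translation":[0,0,0],"grip":55},{"rotation":[0,0,0],"translation":[0,0,0],"grip":55},{"rotation":[0,0,0],"translation":[0,0,0],"grip":55},{"rotation":[0,0,0],"translation":[0,0,40],"grip":55},{"rotation":[0,0,0],"translation":[0,0,90],"grip":55},{"rotation":[0,0,0],"translation":[0,0,130],"grip":55},{"rotation":[0,0,-70],"translation":[-104,-245,130],"grip":55},{"rotation":[0,0,-70],"translation":[-104,-245,130],"grip":55},{"rotation":[0,0,-70],"translation":[-104,-245,130],"grip":55},{"rotation":[0,0,-70],"translation":[-104,-245,130],"grip":55},{"rotation":[0,0,-70],"translation":[-104,-245,130],"grip":55},{"rotation":[0,0,-70],"translation":[-104,-245,130],"grip":55},{"rotation":[0,0,-70],"translation":[-104,-245,130],"grip":55},{"rotation":[0,0,-70],"translation":[-104,-245,130],"grip":55},{"rotation":[0,0,-70],"translation":[-104,-245,130],"grip":55},{"rotation":[0,0,-70],"translation":[-104,-245,130],"grip":55}]' 40
python3 - <<'E'
from h import *
np.set_printoptions(precision=4,suppress=True)
for c in("scene","top"):
    im,d=imaging.camera(c); W=cloud(c,d)
    print(c,[r for r in rects(c,W,.05,.07,(.4,.65,-.12,0.02),10)])
    print("adapters"); [print(r) for r in rects(c,W,.033,.048,(.25,.55,-.4,-.15))]
    print("block",[r for r in rects(c,W,.024,.036,(.3,.7,-.13,.15),60)])
E
```

```text
time: 19.45
ee_pos: [0.4038, -0.2971, 0.1285]
tcp_rot: [-178.9, 0.0, 21.2]
wrist_force: [-0.1, 0.5, 0.1]
opening: 0.0549
grasp_force: 0.0
scene [(np.int64(173), array([507.7, -54.9]), array([34.5, 46.5]), 0.2, np.float64(58.5), [238, 227])]
adapters
(np.int64(204), array([ 494.3, -208.3]), array([45.5, 36.3]), 36.4, np.float64(41.8), [205, 268])
(np.int64(159), array([ 322.1, -340.3]), array([35.7, 36.4]), 4.1, np.float64(42.1), [126, 274])
(np.int64(212), array([ 405.9, -296.8]), array([47.9, 33.8]), 22.4, np.float64(41.6), [160, 277])
block [(np.int64(804), array([495.2, -54.3]), array([205.5,  72.9]), 1.5, np.float64(30.7), [230, 226]), (np.int64(85), array([613.1, -61.3]), array([20.8, 55.1]), 0.5, np.float64(30.5), [267, 251])]
top [(np.int64(114), array([508.5, -55.6]), array([30.5, 43.9]), 0.9, np.float64(57.9), [257, 205])]
adapters
(np.int64(114), array([ 495., -209.]), array([45.7, 34.7]), 38.7, np.float64(41.2), [299, 210])
(np.int64(53), array([ 417.8, -291.3]), array([20.8, 35. ]), 25.4, np.float64(40.4), [321, 231])
block [(np.int64(822), array([509.6, -56.6]), array([225.1,  67.4]), 1.0, np.float64(29.7), [257, 206])]
```

```bash
python3 -m jog '[{"rotation":[0,0,0],"translation":[1.5,0.3,-50],"grip":55},{"rotation":[0,0,0],"translation":[1.5,0.3,-90],"grip":55},{"rotation":[0,0,0],"translation":[1.5,0.3,-115],"grip":55},{"rotation":[0,0,0],"translation":[1.5,0.3,-130],"grip":55},{"rotation":[0,0,0],"translation":[1.5,0.3,-140],"grip":55},{"rotation":[0,0,0],"translation":[1.5,0.3,-146],"grip":55},{"rotation":[0,0,0],"translation":[1.5,0.3,-146],"grip":55},{"rotation":[0,0,0],"translation":[1.5,0.3,-146],"grip":20},{"rotation":[0,0,0],"translation":[1.5,0.3,-146],"grip":20},{"rotation":[0,0,0],"translation":[1.5,0.3,-146],"grip":20},{"rotation":[0,0,0],"translation":[1.5,0.3,-146],"grip":20},{"rotation":[0,0,0],"translation":[1.5,0.3,-146],"grip":20},{"rotation":[0,0,0],"translation":[1.5,0.3,-120],"grip":20},{"rotation":[0,0,0],"translation":[1.5,0.3,-80],"grip":20},{"rotation":[0,0,0],"translation":[1.5,0.3,-40],"grip":20},{"rotation":[0,0,0],"translation":[1.5,0.3,-30],"grip":20},{"rotation":[0,0,0],"translation":[1.5,0.3,-30],"grip":20}]' 40
```

```text
time: 21.25
ee_pos: [0.4062, -0.2976, 0.1003]
tcp_rot: [-179.0, -0.1, 21.0]
wrist_force: [0.2, -0.2, -2.0]
opening: 0.0329
grasp_force: 40.7
```

```bash
python3 -m jog '[{"rotation":[0,0,8],"translation":[4,40,0],"grip":20},{"rotation":[0,0,16],"translation":[8,80,0],"grip":20},{"rotation":[0,0,24],"translation":[12,120,0],"grip":20},{"rotation":[0,0,32],"translation":[16,150,0],"grip":20},{"rotation":[0,0,40],"translation":[20,180,0],"grip":20},{"rotation":[0,0,48],"translation":[24,210,0],"grip":20},{"rotation":[0,0,56],"translation":[28,230,0],"grip":20},{"rotation":[0,0,64],"translation":[30,244,0],"grip":20},{"rotation":[0,0,70],"translation":[30,244,0],"grip":20},{"rotation":[0,0,70],"translation":[30,244,0],"grip":20},{"rotation":[0,0,70],"translation":[30,244,-40],"grip":20},{"rotation":[0,0,70],"translation":[30,244,-70],"grip":20},{"rotation":[0,0,70],"translation":[30,244,-70],"grip":20},{"rotation":[0,0,70],"translation":[30,244,-70],"grip":20},{"rotation":[0,0,70],"translation":[30,244,-70],"grip":20}]' 40
python3 - <<'E'
from h import *
np.set_printoptions(precision=4,suppress=True)
c="scene"
im,d=imaging.camera(c); W=cloud(c,d)
p=W[(abs(W[...,0]-.436)<.045)&(abs(W[...,1]+.055)<.04)&(W[...,2]>.026)&(W[...,2]<.16)]
for lo in np.arange(.035,.13,.01):
        s=p[(p[:,2]>lo)&(p[:,2]<lo+.01)]
        if len(s)>3: print(c,round(lo,3),len(s),np.percentile(s,2,0),np.percentile(s,98,0))
E
```

```text
time: 22.75
ee_pos: [0.436, -0.0531, 0.03]
tcp_rot: [-179.0, 0.0, 90.9]
wrist_force: [0.2, -0.4, -1.2]
opening: 0.0334
grasp_force: 40.7
scene 0.035 5 [ 0.4085 -0.0748  0.0351] [ 0.4757 -0.0349  0.0358]
scene 0.045 6 [ 0.4263 -0.0728  0.0462] [ 0.4482 -0.0679  0.0536]
scene 0.055 5 [ 0.4266 -0.0764  0.0587] [ 0.4518 -0.0621  0.0643]
scene 0.065 19 [ 0.4205 -0.0766  0.0653] [ 0.459  -0.0604  0.0741]
scene 0.075 38 [ 0.4109 -0.0771  0.076 ] [ 0.4662 -0.0528  0.0846]
scene 0.085 108 [ 0.4157 -0.0765  0.0855] [ 0.4642 -0.0444  0.0941]
scene 0.095 20 [ 0.4107 -0.0662  0.0955] [ 0.4658 -0.048   0.1048]
scene 0.105 21 [ 0.3965 -0.0677  0.1055] [ 0.4681 -0.0485  0.1146]
scene 0.115 56 [ 0.3943 -0.0682  0.1157] [ 0.4775 -0.0459  0.1247]
scene 0.125 31 [ 0.393  -0.0697  0.1253] [ 0.4802 -0.0423  0.1347]
```

```bash
python3 -m jog '[{"rotation":[0,0,0],"translation":[0,-2,0],"grip":20},{"rotation":[0,0,0],"translation":[0,-2,-6],"grip":20},{"rotation":[0,0,0],"translation":[0,-2,-12],"grip":20},{"rotation":[0,0,0],"translation":[0,-2,-16],"grip":20},{"rotation":[0,0,0],"translation":[0,-2,-20],"grip":20},{"rotation":[0,0,0],"translation":[0,-2,-23],"grip":20},{"rotation":[0,0,0],"translation":[0,-2,-23],"grip":20}]' 40
```

```text
time: 23.5
ee_pos: [0.4355, -0.0548, 0.0051]
tcp_rot: [-178.9, 0.0, 91.0]
wrist_force: [3.7, 0.8, -3.9]
opening: 0.0333
grasp_force: 40.9
```

```bash
python3 -m jog '[{"rotation":[0,0,0],"translation":[0.5,0,-2],"grip":20},{"rotation":[0,0,0],"translation":[0.7,0,-4],"grip":20},{"rotation":[0,0,0],"translation":[0.7,0,-6],"grip":20},{"rotation":[0,0,0],"translation":[0.7,0,-7],"grip":20},{"rotation":[0,0,0],"translation":[0.7,0,-7],"grip":20}]' 40
```

```text
time: 24.0
ee_pos: [0.4357, -0.0549, 0.0007]
tcp_rot: [-178.9, 0.0, 91.0]
wrist_force: [-10.5, 0.8, 23.1]
opening: 0.0332
grasp_force: 44.1
```

```bash
python3 -m jog '[{"rotation":[0,0,0],"translation":[0,0,0],"grip":52},{"rotation":[0,0,0],"translation":[0,0,0],"grip":52},{"rotation":[0,0,0],"translation":[0,0,0],"grip":52},{"rotation":[0,0,0],"translation":[0,0,40],"grip":52},{"rotation":[0,0,0],"translation":[0,0,90],"grip":60},{"rotation":[0,0,0],"translation":[0,0,140],"grip":60},{"rotation":[0,0,0],"translation":[0,0,200],"grip":60},{"rotation":[0,0,0],"translation":[0,0,215],"grip":60},{"rotation":[0,0,0],"translation":[35,80,215],"grip":60},{"rotation":[0,0,0],"translation":[70,206,215],"grip":60},{"rotation":[0,0,0],"translation":[70,206,215],"grip":60},{"rotation":[0,0,0],"translation":[70,206,215],"grip":60},{"rotation":[0,0,0],"translation":[70,206,215],"grip":60},{"rotation":[0,0,0],"translation":[70,206,215],"grip":60},{"rotation":[0,0,0],"translation":[70,206,215],"grip":60}]' 40
python3 - <<'E'
from h import *
np.set_printoptions(precision=4,suppress=True)
for c in("scene","top"):
    im,d=imaging.camera(c); W=cloud(c,d)
    print(c,[r for r in rects(c,W,.05,.075,(.4,.65,-.12,0.02),10)])
    print("knob");[print(r) for r in rects(c,W,.085,.13,(.4,.6,.1,.2),4)]
    if c=="scene":
        p=readout.get_obs()["ee_pos"]; print(p)
        k=W[(abs(W[...,0]-p[0])<.07)&(abs(W[...,1]-p[1])<.04)&(W[...,2]>.22)]
        for lo in np.arange(.22,.34,.01):
            s=k[(k[:,2]>lo)&(k[:,2]<lo+.01)]
            if len(s)>3: print(round(lo,2),len(s),s.min(0),s.max(0))
E
```

```text
time: 25.5
ee_pos: [0.5057, 0.1508, 0.2132]
tcp_rot: [-178.8, 0.0, 91.0]
wrist_force: [0.6, -1.4, -0.8]
opening: 0.0598
grasp_force: 0.0
scene [(np.int64(162), array([436.1, -56.4]), array([34.2, 45.6]), 0.7, np.float64(58.3), [218, 216]), (np.int64(175), array([508.2, -54.5]), array([34.8, 46.5]), 1.4, np.float64(58.3), [238, 227])]
knob
(np.int64(60), array([504.3, 149.7]), array([36.4, 20.7]), 0.3, np.float64(104.8), [273, 171])
(np.int64(19), array([505.4, 108.3]), array([11.7, 15.4]), 6.0, np.float64(96.2), [266, 182])
[0.5057 0.1503 0.2135]
0.25 7 [0.4728 0.1398 0.256 ] [0.5432 0.1587 0.26  ]
0.26 27 [0.4652 0.1373 0.2613] [0.5499 0.1573 0.2695]
0.27 38 [0.464  0.1369 0.2701] [0.5508 0.1577 0.2798]
0.28 36 [0.4637 0.1365 0.2803] [0.5509 0.1586 0.2898]
0.29 27 [0.4569 0.1384 0.2902] [0.5615 0.1604 0.2998]
0.3 96 [0.4475 0.1347 0.3001] [0.5691 0.162  0.31  ]
0.31 77 [0.444  0.1332 0.3103] [0.5702 0.1682 0.3199]
0.32 111 [0.4438 0.131  0.3202] [0.5726 0.167  0.3298]
0.33 91 [0.4434 0.1311 0.3301] [0.5737 0.1624 0.3399]
0.34 113 [0.4428 0.129  0.3401] [0.5753 0.1594 0.3499]
top [(np.int64(113), array([508.6, -55.6]), array([30.1, 43.9]), 1.0, np.float64(57.5), [257, 205]), (np.int64(117), array([436. , -56.7]), array([29.5, 43.5]), 0.9, np.float64(57.6), [258, 225])]
knob
(np.int64(72), array([506.1, 125.1]), array([32.4, 48.2]), 3.0, np.float64(100.8), [205, 203])
```

```bash
python3 -m jog '[{"rotation":[0,0,0],"translation":[-0.5,1,-50],"grip":60},{"rotation":[0,0,0],"translation":[-0.5,1,-100],"grip":60},{"rotation":[0,0,0],"translation":[-0.5,1,-130],"grip":60},{"rotation":[0,0,0],"translation":[-0.5,1,-150],"grip":60},{"rotation":[0,0,0],"translation":[-0.5,1,-160],"grip":60},{"rotation":[0,0,0],"translation":[-0.5,1,-168],"grip":60},{"rotation":[0,0,0],"translation":[-0.5,1,-168],"grip":60},{"rotation":[0,0,0],"translation":[-0.5,1,-168],"grip":25},{"rotation":[0,0,0],"translation":[-0.5,1,-168],"grip":25},{"rotation":[0,0,0],"translation":[-0.5,1,-168],"grip":25},{"rotation":[0,0,0],"translation":[-0.5,1,-168],"grip":25},{"rotation":[0,0,0],"translation":[-0.5,1,-168],"grip":25},{"rotation":[0,0,0],"translation":[-0.5,1,-168],"grip":25}]' 60; python3 -c "
import numpy as np
for q in list(np.arange(.1,1.85,.1))+[1.82]:
    dy=105*(np.sin(1.48-q)-np.sin(1.48));dz=105*(np.cos(1.48-q)-np.cos(1.48));print(round(q,2),round(-dy*.0175,1),round(dy),round(dz))"
```

```text
time: 26.9
ee_pos: [0.5045, 0.1522, 0.0474]
tcp_rot: [-178.8, -0.0, 91.0]
wrist_force: [-10.9, -2.0, 10.9]
opening: 0.035
grasp_force: 60.6
0.1 0.0 -1 10
0.2 0.1 -4 21
0.3 0.1 -7 30
0.4 0.2 -12 40
0.5 0.3 -17 49
0.6 0.4 -24 57
0.7 0.5 -31 65
0.8 0.7 -39 72
0.9 0.8 -47 78
1.0 1.0 -56 84
1.1 1.1 -66 88
1.2 1.3 -76 91
1.3 1.5 -86 94
1.4 1.7 -96 95
1.5 1.9 -107 95
1.6 2.0 -117 95
1.7 2.2 -127 93
1.8 2.4 -138 90
1.82 2.4 -140 89
```

```bash
python3 -m jog '[{"rotation":[0,0,0],"translation":[0,-1,10],"grip":25},{"rotation":[0,0,0],"translation":[0,-4,21],"grip":25},{"rotation":[0,0,0],"translation":[0,-7,30],"grip":25},{"rotation":[0,0,0],"translation":[0,-12,40],"grip":25},{"rotation":[0,0,0],"translation":[0,-17,49],"grip":25},{"rotation":[0,0,0],"translation":[0,-24,57],"grip":25},{"rotation":[0,0,0],"translation":[0.5,-31,65],"grip":25},{"rotation":[0,0,0],"translation":[0.5,-39,72],"grip":25},{"rotation":[0,0,0],"translation":[1,-47,78],"grip":25},{"rotation":[0,0,0],"translation":[1,-56,84],"grip":25},{"rotation":[0,0,0],"translation":[1,-66,88],"grip":25},{"rotation":[0,0,0],"translation":[1.5,-76,91],"grip":25},{"rotation":[0,0,0],"translation":[1.5,-86,94],"grip":25},{"rotation":[0,0,0],"translation":[1.5,-96,95],"grip":25},{"rotation":[0,0,0],"translation":[2,-107,95],"grip":25},{"rotation":[0,0,0],"translation":[2,-117,95],"grip":25},{"rotation":[0,0,0],"translation":[2,-127,93],"grip":25},{"rotation":[0,0,0],"translation":[2.5,-136,91],"grip":25},{"rotation":[0,0,0],"translation":[2.5,-140,89],"grip":25},{"rotation":[0,0,0],"translation":[2.5,-140,89],"grip":25}]' 60
```

```text
time: 28.9
ee_pos: [0.5074, 0.0103, 0.1378]
tcp_rot: [-179.0, 0.1, 90.9]
wrist_force: [-12.8, -7.1, 6.9]
opening: 0.0341
grasp_force: 59.8
```

Still gripping the knob, with the clamp at about 1.82. Releasing, rising clear, waiting over a second and looking.

```bash
python3 -m jog '[{"rotation":[0,0,0],"translation":[0,0,0],"grip":60},{"rotation":[0,0,0],"translation":[0,0,0],"grip":60},{"rotation":[0,0,0],"translation":[0,0,0],"grip":60},{"rotation":[0,0,0],"translation":[0,0,0],"grip":60},{"rotation":[0,0,0],"translation":[0,0,40],"grip":60},{"rotation":[0,0,0],"translation":[0,0,80],"grip":60},{"rotation":[0,0,0],"translation":[0,0,80],"grip":60},{"rotation":[0,0,0],"translation":[0,0,80],"grip":60},{"rotation":[0,0,0],"translation":[0,0,80],"grip":60},{"rotation":[0,0,0],"translation":[0,0,80],"grip":60},{"rotation":[0,0,0],"translation":[0,0,80],"grip":60},{"rotation":[0,0,0],"translation":[0,0,80],"grip":60},{"rotation":[0,0,0],"translation":[0,0,80],"grip":60},{"rotation":[0,0,0],"translation":[0,0,80],"grip":60},{"rotation":[0,0,0],"translation":[0,0,80],"grip":60},{"rotation":[0,0,0],"translation":[0,0,80],"grip":60},{"rotation":[0,0,0],"translation":[0,0,80],"grip":60},{"rotation":[0,0,0],"translation":[0,0,80],"grip":60}]' 60
python3 - <<'E'
from h import *
np.set_printoptions(precision=4,suppress=True)
im,d=imaging.camera("scene"); W=cloud("scene",d)
save("s8.png",cv2.resize(im[130:270,170:330],None,fx=4.5,fy=4.5,interpolation=cv2.INTER_CUBIC))
hsv=cv2.cvtColor(im,cv2.COLOR_RGB2HSV);k=((hsv[...,0]<4)|(hsv[...,0]>175))&(hsv[...,1]>180)&(W[...,2]>.12)&(W[...,0]<.6)&(W[...,0]>.42)
print(k.sum(),np.nanmedian(W[k],0))
print("bar",rects("scene",W,.065,.095,(.38,.65,-.12,0.0),5))
E
```

```text
time: 30.7
ee_pos: [0.508, 0.0122, 0.2146]
tcp_rot: [-178.9, 0.0, 91.0]
wrist_force: [-0.8, -0.5, 1.1]
opening: 0.0598
grasp_force: 0.0
217 [ 0.4434 -0.5977  0.141 ]
bar [(np.int64(92), array([508.1, -23.1]), array([23.7, 44.6]), 1.6, np.float64(92.7), [245, 213]), (np.int64(37), array([441.8, -63.4]), array([35.3,  9. ]), 10.9, np.float64(83.9), [217, 214]), (np.int64(96), array([524. , -58.8]), array([122.2,  11.7]), 1.6, np.float64(88.7), [242, 226])]
```

View pics/s8.png

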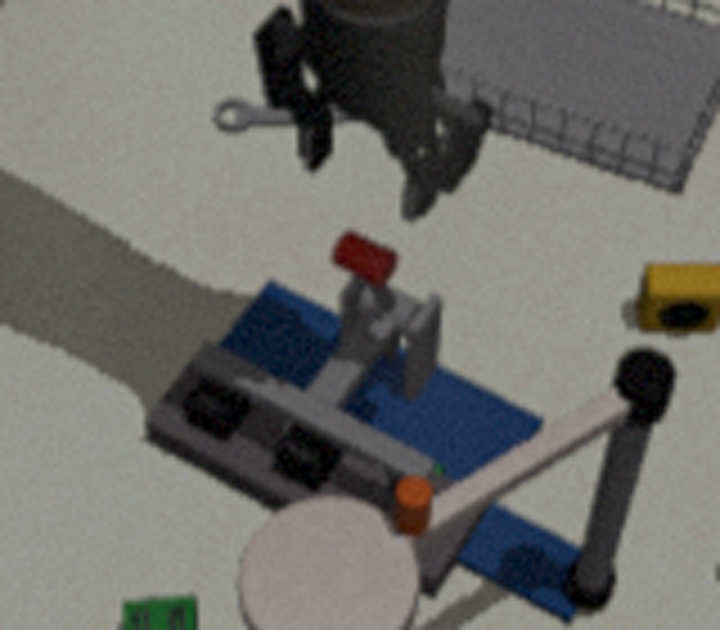

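The clamp is shut: red T-grip upright at crop (365,258), bar across both adapters at (217,403) and (305,455). Next, grasp it again and throw it open.

```bash
python3 -m jog '[{"rotation":[0,0,0],"translation":[0,0,-40],"grip":60},{"rotation":[0,0,0],"translation":[0,0,-65],"grip":60},{"rotation":[0,0,0],"translation":[0,0,-78],"grip":60},{"rotation":[0,0,0],"translation":[0,0,-78],"grip":60},{"rotation":[0,0,0],"translation":[0,0,-78],"grip":25},{"rotation":[0,0,0],"translation":[0,0,-78],"grip":25},{"rotation":[0,0,0],"translation":[0,0,-78],"grip":25},{"rotation":[0,0,0],"translation":[0,0,-78],"grip":25},{"rotation":[0,0,0],"translation":[0,0,-78],"grip":25},{"rotation":[0,0,0],"translation":[0,0,-78],"grip":25}]' 60
```

```text
time: 31.75
ee_pos: [0.5073, 0.012, 0.1387]
tcp_rot: [-178.9, 0.0, 91.0]
wrist_force: [-9.7, -1.4, 6.1]
opening: 0.0346
grasp_force: 61.3
```

```bash
python3 -m jog '[{"rotation":[0,0,0],"translation":[0,2,1],"grip":25},{"rotation":[0,0,0],"translation":[0,13,4],"grip":25},{"rotation":[0,0,0],"translation":[0,23,6],"grip":25},{"rotation":[0,0,0],"translation":[-0.5,33,6],"grip":25},{"rotation":[0,0,0],"translation":[-1,44,6],"grip":25},{"rotation":[0,0,0],"translation":[-1,54,5],"grip":25},{"rotation":[0,0,0],"translation":[-1,64,2],"grip":25},{"rotation":[0,0,0],"translation":[-1.5,74,-1],"grip":25},{"rotation":[0,0,0],"translation":[-1.5,84,-5],"grip":25},{"rotation":[0,0,0],"translation":[-1.5,93,-11],"grip":25},{"rotation":[0,0,0],"translation":[-2,101,-17],"grip":25},{"rotation":[0,0,0],"translation":[-2,109,-24],"grip":25},{"rotation":[0,0,0],"translation":[-2,116,-32],"grip":25},{"rotation":[0,0,0],"translation":[-2,123,-40],"grip":25},{"rotation":[0,0,0],"translation":[-2,128,-49],"grip":25},{"rotation":[0,0,0],"translation":[-2.5,133,-59],"grip":25},{"rotation":[0,0,0],"translation":[-2.5,136,-68],"grip":25},{"rotation":[0,0,0],"translation":[-2.5,139,-79],"grip":25},{"rotation":[0,0,0],"translation":[-2.5,140,-88],"grip":25},{"rotation":[0,0,0],"translation":[-2.5,140,-88],"grip":25}]' 60
```

```text
time: 33.75
ee_pos: [0.5041, 0.1536, 0.0484]
tcp_rot: [-178.7, -0.1, 91.3]
wrist_force: [-9.1, 6.2, -2.8]
opening: 0.0344
grasp_force: 128.7
```

Release, rise clear over the bar, back above socket 0, and look.

```bash
python3 -m jog '[{"rotation":[0,0,0],"translation":[0,0,0],"grip":60},{"rotation":[0,0,0],"translation":[0,0,0],"grip":60},{"rotation":[0,0,0],"translation":[0,0,0],"grip":60},{"rotation":[0,0,0],"translation":[0,0,40],"grip":60},{"rotation":[0,0,0],"translation":[0,0,90],"grip":60},{"rotation":[0,0,0],"translation":[0,0,140],"grip":60},{"rotation":[0,0,0],"translation":[0,0,168],"grip":60},{"rotation":[0,0,0],"translation":[0,0,168],"grip":60},{"rotation":[0,0,0],"translation":[-35,-100,168],"grip":55},{"rotation":[0,0,0],"translation":[-68,-208,168],"grip":55},{"rotation":[0,0,0],"translation":[-68,-208,168],"grip":55},{"rotation":[0,0,0],"translation":[-68,-208,168],"grip":55},{"rotation":[0,0,0],"translation":[-68,-208,168],"grip":55},{"rotation":[0,0,0],"translation":[-68,-208,168],"grip":55},{"rotation":[0,0,0],"translation":[-68,-208,168],"grip":55}]' 40
python3 - <<'E'
from h import *
for c in("scene","top"):
    im,d=imaging.camera(c); W=cloud(c,d)
    print(c,[r for r in rects(c,W,.05,.075,(.4,.65,-.12,0.0),10)])
    print("knob",[r for r in rects(c,W,.085,.13,(.4,.6,.1,.2),4)]);print("bar",[r for r in rects(c,W,.17,.21,(.3,.65,0,.15),10)])
    print("floor",[(r[1:4]) for r in rects(c,W,-.003,.012,(.30,.64,.26,.5),1000)], [(round(m["confidence"],2),m["uv"],ray(c,m["uv"],0)) for m in spotter.mark_of(c,"basket")[:1]])
E
```

```text
time: 35.25
ee_pos: [0.4375, -0.0561, 0.2165]
tcp_rot: [-178.9, 0.0, 90.9]
wrist_force: [-0.2, 1.2, -1.1]
opening: 0.0552
grasp_force: 0.0
scene [(np.int64(166), array([436.2, -55. ]), array([34.5, 48.1]), 1.4, np.float64(58.4), [218, 216]), (np.int64(170), array([507. , -54.2]), array([35.7, 47.8]), 1.0, np.float64(58.5), [238, 227])]
knob [(np.int64(60), array([505.3, 149.4]), array([34.9, 17.5]), 1.9, np.float64(105.1), [273, 171]), (np.int64(19), array([505.1, 107.6]), array([13.8, 12.3]), 90.0, np.float64(95.2), [266, 182])]
bar [(np.int64(515), array([508.5,  59.1]), array([172.6,  43.4]), 2.0, np.float64(190.2), [263, 174])]
floor [(array([469.9, 379.8]), array([340.2, 239.6]), 0.1), (array([463. , 405.9]), array([248.8, 159.1]), 7.6)] [(0.72, [293.1, 144.0], array([0.46474703, 0.37123525, 0.        ]))]
top []
knob [(np.int64(102), array([505.6, 131. ]), array([32.3, 61.1]), 2.1, np.float64(101.3), [203, 203])]
bar [(np.int64(415), array([506.6,  59.7]), array([173.1,  39.6]), 1.4, np.float64(190.6), [222, 201])]
floor [(array([470.1, 380. ]), array([239.8, 339.9]), 90.0), (array([476.8, 385.6]), array([249.3, 173.7]), 8.0)] []
```

```bash
python3 -m jog '[{"rotation":[0,0,0],"translation":[-1.8,1,-50],"grip":54},{"rotation":[0,0,0],"translation":[-1.8,1,-100],"grip":54},{"rotation":[0,0,0],"translation":[-1.8,1,-150],"grip":54},{"rotation":[0,0,0],"translation":[-1.8,1,-180],"grip":54},{"rotation":[0,0,0],"translation":[-1.8,1,-200],"grip":54},{"rotation":[0,0,0],"translation":[-1.8,1,-208],"grip":54},{"rotation":[0,0,0],"translation":[-1.8,1,-214],"grip":54},{"rotation":[0,0,0],"translation":[-1.8,1,-214],"grip":54},{"rotation":[0,0,0],"translation":[-1.8,1,-214],"grip":20},{"rotation":[0,0,0],"translation":[-1.8,1,-214],"grip":20},{"rotation":[0,0,0],"translation":[-1.8,1,-214],"grip":20},{"rotation":[0,0,0],"translation":[-1.8,1,-214],"grip":20},{"rotation":[0,0,0],"translation":[-1.8,1,-214],"grip":20},{"rotation":[0,0,0],"translation":[-1.8,1,-205],"grip":20},{"rotation":[0,0,0],"translation":[-1.8,1,-190],"grip":20},{"rotation":[0,0,0],"translation":[-1.8,1,-150],"grip":20},{"rotation":[0,0,0],"translation":[-1.8,1,-100],"grip":20},{"rotation":[0,0,0],"translation":[-1.8,1,-40],"grip":20},{"rotation":[0,0,0],"translation":[-1.8,1,0],"grip":20},{"rotation":[0,0,0],"translation":[-1.8,1,0],"grip":20}]' 40
```

```text
time: 37.45
ee_pos: [0.4375, -0.0551, 0.2239]
tcp_rot: [-179.4, 0.1, 91.0]
wrist_force: [0.3, -0.5, -1.9]
opening: 0.0329
grasp_force: 40.5
```

```bash
python3 -m jog '[{"rotation":[0,0,0],"translation":[-20,421,0],"grip":20},{"rotation":[0,0,0],"translation":[-20,421,0],"grip":20},{"rotation":[0,0,0],"translation":[-20,421,0],"grip":20},{"rotation":[0,0,0],"translation":[-20,421,0],"grip":20},{"rotation":[0,0,0],"translation":[-20,421,0],"grip":20},{"rotation":[0,0,0],"translation":[-20,421,0],"grip":20},{"rotation":[0,0,0],"translation":[-20,421,0],"grip":20},{"rotation":[0,0,0],"translation":[-20,421,0],"grip":20},{"rotation":[0,0,0],"translation":[-20,421,0],"grip":20},{"rotation":[0,0,0],"translation":[-20,421,0],"grip":20},{"rotation":[0,0,0],"translation":[-20,421,0],"grip":20},{"rotation":[0,0,0],"translation":[-20,421,0],"grip":20},{"rotation":[0,0,0],"translation":[-20,421,-50],"grip":20},{"rotation":[0,0,0],"translation":[-20,421,-100],"grip":20},{"rotation":[0,0,0],"translation":[-20,421,-150],"grip":20},{"rotation":[0,0,0],"translation":[-20,421,-190],"grip":20},{"rotation":[0,0,0],"translation":[-20,421,-190],"grip":20},{"rotation":[0,0,0],"translation":[-20,421,-190],"grip":20}]' 40
```

```text
time: 39.25
ee_pos: [0.416, 0.3654, 0.0279]
tcp_rot: [-178.9, 0.0, 90.9]
wrist_force: [0.6, -0.1, -0.7]
opening: 0.0329
grasp_force: 40.5
```

```bash
python3 -m jog '[{"rotation":[0,0,0],"translation":[0,0,-15],"grip":20},{"rotation":[0,0,0],"translation":[0,0,-28],"grip":20},{"rotation":[0,0,0],"translation":[0,0,-36],"grip":20},{"rotation":[0,0,0],"translation":[0,0,-37],"grip":20},{"rotation":[0,0,0],"translation":[0,0,-37],"grip":55},{"rotation":[0,0,0],"translation":[0,0,-37],"grip":55},{"rotation":[0,0,0],"translation":[0,0,-37],"grip":55},{"rotation":[0,0,0],"translation":[0,0,0],"grip":55},{"rotation":[0,0,0],"translation":[0,0,50],"grip":55},{"rotation":[0,0,0],"translation":[0,0,100],"grip":55},{"rotation":[0,0,0],"translation":[0,0,150],"grip":55},{"rotation":[0,0,0],"translation":[0,0,190],"grip":55},{"rotation":[0,0,0],"translation":[0,0,190],"grip":55}]' 40; python3 -m jog '[{"rotation":[0,0,0],"translation":[92,-419,0],"grip":54},{"rotation":[0,0,0],"translation":[92,-419,0],"grip":54},{"rotation":[0,0,0],"translation":[92,-419,0],"grip":54},{"rotation":[0,0,0],"translation":[92,-419,0],"grip":54},{"rotation":[0,0,0],"translation":[92,-419,0],"grip":54},{"rotation":[0,0,0],"translation":[92,-419,0],"grip":54},{"rotation":[0,0,0],"translation":[92,-419,0],"grip":54},{"rotation":[0,0,0],"translation":[92,-419,0],"grip":54},{"rotation":[0,0,0],"translation":[92,-419,0],"grip":54},{"rotation":[0,0,0],"translation":[92,-419,0],"grip":54},{"rotation":[0,0,0],"translation":[92,-419,0],"grip":54},{"rotation":[0,0,0],"translation":[92,-419,0],"grip":54},{"rotation":[0,0,0],"translation":[92,-419,0],"grip":54}]'
python3 - <<'E'
from h import *
for c in("scene",):
    im,d=imaging.camera(c); W=cloud(c,d)
    print(c,[r for r in rects(c,W,.05,.075,(.4,.65,-.12,0.0),10)])
    print("bk",[r for r in rects(c,W,.038,.05,(.36,.58,.3,.43),20)])
E
```

```text
time: 40.55
ee_pos: [0.417, 0.3674, 0.2229]
tcp_rot: [-179.2, -0.3, 91.0]
wrist_force: [0.4, 0.7, 0.2]
opening: 0.0551
grasp_force: 0.0
time: 41.85
ee_pos: [0.5076, -0.0517, 0.2166]
tcp_rot: [-178.9, 0.0, 91.1]
wrist_force: [0.6, -0.5, 0.7]
opening: 0.0538
grasp_force: 0.0
scene [(np.int64(172), array([508.1, -54.6]), array([34.7, 47.3]), 3.2, np.float64(58.4), [238, 227])]
bk [(np.int64(99), array([417.2, 363.4]), array([34.3, 50.4]), 2.8, np.float64(45.0), [281, 131])]
```

B stands in the basket at (417,363). Now A from socket 1.

```bash
python3 -m jog '[{"rotation":[0,0,0],"translation":[0,-1,-50],"grip":54},{"rotation":[0,0,0],"translation":[0,-1,-100],"grip":54},{"rotation":[0,0,0],"translation":[0,-1,-150],"grip":54},{"rotation":[0,0,0],"translation":[0,-1,-180],"grip":54},{"rotation":[0,0,0],"translation":[0,-1,-200],"grip":54},{"rotation":[0,0,0],"translation":[0,-1,-208],"grip":54},{"rotation":[0,0,0],"translation":[0,-1,-214],"grip":54},{"rotation":[0,0,0],"translation":[0,-1,-214],"grip":54},{"rotation":[0,0,0],"translation":[0,-1,-214],"grip":20},{"rotation":[0,0,0],"translation":[0,-1,-214],"grip":20},{"rotation":[0,0,0],"translation":[0,-1,-214],"grip":20},{"rotation":[0,0,0],"translation":[0,-1,-214],"grip":20},{"rotation":[0,0,0],"translation":[0,-1,-214],"grip":20},{"rotation":[0,0,0],"translation":[0,-1,-205],"grip":20},{"rotation":[0,0,0],"translation":[0,-1,-190],"grip":20},{"rotation":[0,0,0],"translation":[0,-1,-150],"grip":20},{"rotation":[0,0,0],"translation":[0,-1,-100],"grip":20},{"rotation":[0,0,0],"translation":[0,-1,-40],"grip":20},{"rotation":[0,0,0],"translation":[0,-1,8],"grip":20},{"rotation":[0,0,0],"translation":[0,-1,8],"grip":20}]' 40
python3 -m jog '[{"rotation":[0,0,0],"translation":[12,431,0],"grip":20},{"rotation":[0,0,0],"translation":[12,431,0],"grip":20},{"rotation":[0,0,0],"translation":[12,431,0],"grip":20},{"rotation":[0,0,0],"translation":[12,431,0],"grip":20},{"rotation":[0,0,0],"translation":[12,431,0],"grip":20},{"rotation":[0,0,0],"translation":[12,431,0],"grip":20},{"rotation":[0,0,0],"translation":[12,431,0],"grip":20},{"rotation":[0,0,0],"translation":[12,431,0],"grip":20},{"rotation":[0,0,0],"translation":[12,431,0],"grip":20},{"rotation":[0,0,0],"translation":[12,431,0],"grip":20},{"rotation":[0,0,0],"translation":[12,431,0],"grip":20},{"rotation":[0,0,0],"translation":[12,431,0],"grip":20},{"rotation":[0,0,0],"translation":[12,431,-50],"grip":20},{"rotation":[0,0,0],"translation":[12,431,-100],"grip":20},{"rotation":[0,0,0],"translation":[12,431,-150],"grip":20},{"rotation":[0,0,0],"translation":[12,431,-195],"grip":20},{"rotation":[0,0,0],"translation":[12,431,-195],"grip":20},{"rotation":[0,0,0],"translation":[12,431,-195],"grip":20}]'
```

```text
time: 43.9
ee_pos: [0.509, -0.054, 0.232]
tcp_rot: [-179.4, 0.1, 91.0]
wrist_force: [-0.4, 0.8, -1.7]
opening: 0.0334
grasp_force: 40.4
time: 45.7
ee_pos: [0.5199, 0.3762, 0.031]
tcp_rot: [-178.9, 0.0, 90.9]
wrist_force: [-0.5, 0.5, 0.1]
opening: 0.033
grasp_force: 40.5
```

```bash
python3 -m jog '[{"rotation":[0,0,0],"translation":[0,0,-15],"grip":20},{"rotation":[0,0,0],"translation":[0,0,-30],"grip":20},{"rotation":[0,0,0],"translation":[0,0,-40],"grip":20},{"rotation":[0,0,0],"translation":[0,0,-40],"grip":20},{"rotation":[0,0,0],"translation":[0,0,-40],"grip":55},{"rotation":[0,0,0],"translation":[0,0,-40],"grip":55},{"rotation":[0,0,0],"translation":[0,0,-40],"grip":55},{"rotation":[0,0,0],"translation":[0,0,0],"grip":55},{"rotation":[0,0,0],"translation":[0,0,50],"grip":55},{"rotation":[0,0,0],"translation":[0,0,100],"grip":55},{"rotation":[0,0,0],"translation":[0,0,150],"grip":55},{"rotation":[0,0,0],"translation":[0,0,200],"grip":55},{"rotation":[0,0,0],"translation":[0,0,250],"grip":55},{"rotation":[0,0,0],"translation":[0,0,285],"grip":55},{"rotation":[0,0,0],"translation":[0,0,285],"grip":55}]' 40
python3 -m jog '[{"rotation":[0,0,-10],"translation":[128,-545,0],"grip":55},{"rotation":[0,0,-10],"translation":[128,-545,0],"grip":55},{"rotation":[0,0,-10],"translation":[128,-545,0],"grip":55},{"rotation":[0,0,-10],"translation":[128,-545,0],"grip":55},{"rotation":[0,0,-10],"translation":[128,-545,0],"grip":55},{"rotation":[0,0,-10],"translation":[128,-545,0],"grip":55},{"rotation":[0,0,-10],"translation":[128,-545,0],"grip":55},{"rotation":[0,0,-10],"translation":[128,-545,0],"grip":55},{"rotation":[0,0,-10],"translation":[128,-545,0],"grip":55},{"rotation":[0,0,-10],"translation":[128,-545,0],"grip":55},{"rotation":[0,0,-10],"translation":[128,-545,0],"grip":55},{"rotation":[0,0,-10],"translation":[128,-545,0],"grip":55},{"rotation":[0,0,-10],"translation":[128,-545,0],"grip":55},{"rotation":[0,0,-10],"translation":[128,-545,0],"grip":55},{"rotation":[0,0,-10],"translation":[128,-545,0],"grip":55},{"rotation":[0,0,-10],"translation":[128,-545,0],"grip":55}]'
python3 - <<'E'
from h import *
im,d=imaging.camera("scene"); W=cloud("scene",d)
print("bk",[r for r in rects("scene",W,.036,.055,(.36,.58,.3,.43),20)])
print("peg",rects("scene",W,.29,.32,(.5,.8,-.3,0),4))
E
```

```text
time: 47.2
ee_pos: [0.5205, 0.3778, 0.3208]
tcp_rot: [-179.3, -0.3, 91.0]
wrist_force: [0.9, -0.9, 0.4]
opening: 0.0546
grasp_force: 0.0
time: 48.8
ee_pos: [0.6475, -0.1664, 0.3154]
tcp_rot: [-178.9, 0.0, 81.1]
wrist_force: [0.0, 0.4, 0.7]
opening: 0.0549
grasp_force: 0.0
bk []
peg [(np.int64(70), array([ 648.9, -169.2]), array([16.5, 16.6]), 60.5, np.float64(305.7), [261, 240])]
```

```bash
python3 -m jog '[{"rotation":[0,0,0],"translation":[0.5,-2.5,0],"grip":55},{"rotation":[0,0,0],"translation":[0.5,-2.5,-35],"grip":55},{"rotation":[0,0,0],"translation":[0.5,-2.5,-60],"grip":55},{"rotation":[0,0,0],"translation":[0.5,-2.5,-69],"grip":55},{"rotation":[0,0,0],"translation":[0.5,-2.5,-69],"grip":55},{"rotation":[0,0,0],"translation":[0.5,-2.5,-69],"grip":5},{"rotation":[0,0,0],"translation":[0.5,-2.5,-69],"grip":5},{"rotation":[0,0,0],"translation":[0.5,-2.5,-69],"grip":5},{"rotation":[0,0,0],"translation":[0.5,-2.5,-69],"grip":5},{"rotation":[0,0,0],"translation":[0.5,-2.5,-69],"grip":5},{"rotation":[0,0,0],"translation":[0.5,-2.5,-69],"grip":5}]' 30;  python3 - <<'E'
import numpy as np
h=np.array([708.6,-31.5]);p0=np.array([648.8,-168.8])-h
a0=np.arctan2(-p0[1],-p0[0]);r=np.hypot(*p0);print(np.degrees(a0),r)
for a in list(range(-6,-67,-6))+[-66.5]:
    q=a0+np.radians(a); p=h-r*np.array([np.cos(q),np.sin(q)]); print(a,np.round(p-h-p0).tolist())
E
```

```text
time: 49.95
ee_pos: [0.6486, -0.1705, 0.2469]
tcp_rot: [-179.0, 0.0, 81.0]
wrist_force: [-0.2, -0.2, 5.7]
opening: 0.0167
grasp_force: 29.6
66.46482263254501 149.75757076021236
-6 [-14.0, 7.0]
-12 [-27.0, 15.0]
-18 [-40.0, 25.0]
-24 [-51.0, 36.0]
-30 [-61.0, 48.0]
-36 [-69.0, 61.0]
-42 [-77.0, 75.0]
-48 [-82.0, 90.0]
-54 [-86.0, 105.0]
-60 [-89.0, 120.0]
-66 [-90.0, 136.0]
-66.5 [-90.0, 137.0]
```

```bash
python3 -m jog '[{"rotation":[0,0,-6],"translation":[-14,7,0],"grip":5},{"rotation":[0,0,-12],"translation":[-27,15,0],"grip":5},{"rotation":[0,0,-18],"translation":[-40,25,0],"grip":5},{"rotation":[0,0,-24],"translation":[-51,36,0],"grip":5},{"rotation":[0,0,-30],"translation":[-61,48,0],"grip":5},{"rotation":[0,0,-36],"translation":[-69,61,0],"grip":5},{"rotation":[0,0,-42],"translation":[-77,75,0],"grip":5},{"rotation":[0,0,-48],"translation":[-82,90,0],"grip":5},{"rotation":[0,0,-54],"translation":[-86,105,0],"grip":5},{"rotation":[0,0,-60],"translation":[-89,120,0],"grip":5},{"rotation":[0,0,-65],"translation":[-90,135,0],"grip":5},{"rotation":[0,0,-65],"translation":[-90,135,0],"grip":5},{"rotation":[0,0,-65],"translation":[-90,135,0],"grip":5},{"rotation":[0,0,-65],"translation":[-90,135,0],"grip":55},{"rotation":[0,0,-65],"translation":[-90,135,0],"grip":55},{"rotation":[0,0,-65],"translation":[-90,135,0],"grip":55},{"rotation":[0,0,-65],"translation":[-90,135,0],"grip":55},{"rotation":[0,0,-65],"translation":[-90,135,40],"grip":55},{"rotation":[0,0,-65],"translation":[-90,135,80],"grip":55},{"rotation":[0,0,-65],"translation":[-90,135,80],"grip":55}]'
python3 -m jog '[{"rotation":[0,0,0],"translation":[-200,-200,0],"grip":55},{"rotation":[0,0,0],"translation":[-200,-200,0],"grip":55},{"rotation":[0,0,0],"translation":[-200,-200,0],"grip":55},{"rotation":[0,0,0],"translation":[-200,-200,0],"grip":55},{"rotation":[0,0,0],"translation":[-200,-200,0],"grip":55},{"rotation":[0,0,0],"translation":[-200,-200,0],"grip":55},{"rotation":[0,0,0],"translation":[-200,-200,0],"grip":55},{"rotation":[0,0,0],"translation":[-200,-200,0],"grip":55},{"rotation":[0,0,0],"translation":[-200,-200,0],"grip":55},{"rotation":[0,0,0],"translation":[-200,-200,0],"grip":55}]'
python3 - <<'E'
from h import *
for c in("scene","top"):
    im,d=imaging.camera(c); W=cloud(c,d)
    print("bk",[r for r in rects(c,W,.036,.06,(.37,.57,.31,.43),20)])
    print("peg",rects(c,W,.29,.32,(.5,.8,-.3,.1),4),"head",rects(c,W,.255,.28,(.4,.6,-.2,.15),100))
    print("knob",[r for r in rects(c,W,.085,.13,(.4,.6,.1,.2),4)])
    if c=="scene": save("s9.png",cv2.resize(im[80:360,100:400],None,fx=2.1,fy=2.1,interpolation=cv2.INTER_CUBIC))
E
```

```text
time: 51.95
ee_pos: [0.559, -0.0355, 0.331]
tcp_rot: [-179.0, -0.4, 16.0]
wrist_force: [0.7, -0.3, 0.0]
opening: 0.0548
grasp_force: 0.0
time: 52.95
ee_pos: [0.3589, -0.2348, 0.3254]
tcp_rot: [-178.8, 0.0, 16.1]
wrist_force: [0.4, 0.3, -0.7]
opening: 0.0554
grasp_force: 0.0
bk [(np.int64(108), array([416.3, 364.6]), array([33.8, 46.7]), 2.7, np.float64(45.2), [281, 131]), (np.int64(108), array([518.9, 376.6]), array([35.8, 48.8]), 0.7, np.float64(44.8), [308, 141])]
peg [(np.int64(58), array([559.1, -37.6]), array([17.4, 16. ]), 71.1, np.float64(305.2), [258, 181])] head [(np.int64(966), array([526.8, -46.8]), array([ 88. , 126.5]), 65.9, np.float64(270.1), [243, 183])]
knob [(np.int64(60), array([504.5, 149.9]), array([19.2, 37.3]), 88.7, np.float64(104.8), [273, 171]), (np.int64(19), array([505.8, 106.8]), array([13.2, 11.5]), 87.0, np.float64(96.5), [266, 182])]
bk [(np.int64(115), array([520.8, 375.2]), array([30.6, 46. ]), 1.3, np.float64(44.2), [140, 200]), (np.int64(130), array([416.9, 365.3]), array([32.9, 46.4]), 0.6, np.float64(44.7), [142, 228])]
peg [(np.int64(30), array([558.2, -37.7]), array([15.4, 15.2]), 89.3, np.float64(304.4), [254, 179])] head [(np.int64(661), array([508.5, -39. ]), array([87. , 87.5]), 45.9, np.float64(269.8), [254, 197])]
knob [(np.int64(103), array([505.3, 130.9]), array([31.8, 61.1]), 0.0, np.float64(100.9), [202, 203])]
```

View pics/s9.png

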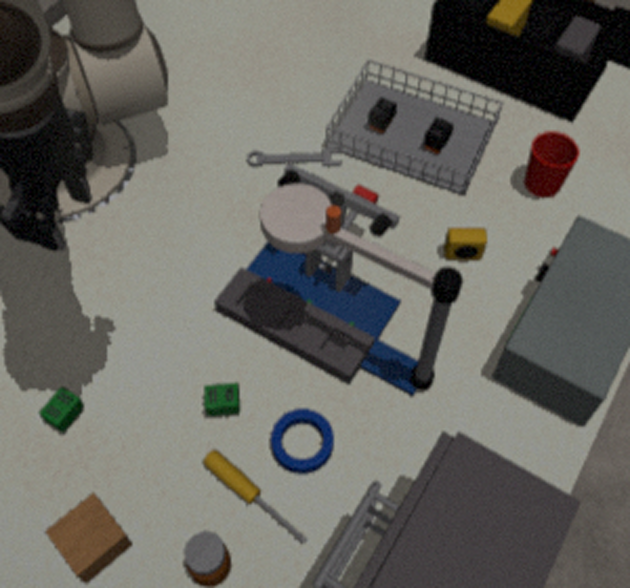

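Both adapters stand in the basket at crop (382,113) and (438,133). The lamp head at (508,-39) is over the dock, the clamp is open and the bystanders haven't moved. Handing in.

```bash
python3 -c "
from workcell import bot
print(bot.job_done())"
```

```text
the job is handed in; nothing more can be done
None
```

I handed the job in at about 53 s with no verdict returned: both black adapters (the only ones there) were plugged home, clamped about 2 s, and are now in the basket, with the clamp open, the lamp back over the dock and the bystanders unmoved. I saw the bar across both adapters but could not read its contact force on each.

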